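# Pack the sample tray and hold the reading lens over the specimen

## Task

Pack the cream specimen block and the green-capped jar upright into the free room of the blue tray, beside the grey slide case, so that all three stand on the tray's floor. Then take the reading lens off its rest by the handle and hold it level, centred over the purple specimen spot on top of the packed block, with the lens rim at the height of the red collar on the tray's post; finish while still holding it there, still and touching nothing but the gripper. Leave the collar as it is set, and leave the bottle, mouse and cover-slip box where they are.

Things in the scene. Friction and masses are not known exactly. Their poses are not given: they have to be found in the camera images.
- tray: Blue open tray, fixed to the bench: 50 (x) by 120 (y) by 20 mm high, walls and floor 4 mm, inside 42 by 112 mm. Origin: centre of its underside, z up. A single row of three items stands along its y axis. A steel post, 10 mm thick and 175 mm high, stands outside the tray at y = +100 mm on a 5 mm foot plate and carries the red collar.
- focus_mark (a point): Centre of the red collar (30 mm across, 12 mm tall) on the tray's post: its height is the focal height for the middle of the lens rim. It differs from run to run, 105 to 145 mm above the bench. The collar slides stiffly (3 N) on the post; leave it as set.
- slide_case: Loose grey slide case with a black line round it, 34 (x) by 32 (y) by 60 mm high, 100 g, already standing in the tray at its post end (origin about 37 to 40 mm along +y of the tray). Origin: centre of its underside.
- block: Loose cream resin specimen block, 36 by 36 by 60 mm high, about 90 g, upright on the bench; purple-stained spot on its top. Origin: centre of its underside, x and y square to its sides.
- specimen (a point): Centre of the purple spot (24 mm across) in the middle of the block's top face, 60 mm above its underside.
- jar: Loose white round jar with a green cap, 36 mm diameter, 60 mm high, about 80 g, upright on the bench. Origin: centre of its underside.
- lens_rest: White rest for the reading lens, fixed to the bench. Base plate 4 mm thick, 60 mm wide, from x = -148 to +28 mm; two pads with their tops at 30 mm: under the ring (x -25 to 25 mm) and under the handle's end (x -145 to -120 mm, with 8 mm lips at the handle's sides). Between them the handle is free. Origin: under the ring's centre, on the bench.
- lens: Loose reading lens, about 90 g, lying level on the rest. Round dark steel ring 64 mm across and 12 mm tall with glass, and a straight black handle along -x, 18 mm wide (y) and 16 mm high (z), from x = -31 to -143 mm. Origin: below the ring's centre at the height of the handle's underside; z is the lens axis, up.
- lens_center (a point): Centre of the lens: on the ring's axis, at mid-height of the rim and of the handle (8 mm above the lens origin).
- lens_grip (a point): Place to grip on the handle: its mid-height and mid-width, 85 mm from the lens centre along -x of the lens. At the start it is 38 mm above the bench, with free room beside it.
- bottle: Bystander: amber bottle with white cap, 52 mm diameter, 110 mm high. Leave alone. Origin: centre of its underside.
- mouse: Bystander: black cordless computer mouse, 100 by 58 by 31 mm. Leave alone. Origin: centre of its underside.
- slip_box: Bystander: pale green cover-slip box with a white lid, 77 by 52 by 38 mm. Leave alone. Origin: centre of its underside.
Things that resemble listed ones, but are neither listed nor needed, are in the scene too. Of the things like the lens_rest, leave any that is brown; of the rest the smaller one is meant.

How it is judged:
On the way, in this order (a step that is already met when the one before it is completed fails the run):
1. the block, the jar and the slide case stand upright on the tray's floor, let go, with the lens still on its rest (x of block in the frame of tray between -0.01 and 0.01 m and y of block in the frame of tray between -0.045 and 0.045 m and z of block in the frame of tray between 0.001 and 0.008 m and angle between each of block, jar, slide_case's own z axis and vertical below 0.12 rad and linear speed of each of block, jar, slide_case below 0.03 m/s and x of jar in the frame of tray between -0.01 and 0.01 m and y of jar in the frame of tray between -0.045 and 0.045 m and z of jar in the frame of tray between 0.001 and 0.008 m and x of slide_case in the frame of tray between -0.01 and 0.01 m and y of slide_case in the frame of tray between -0.045 and 0.045 m and z of slide_case in the frame of tray between 0.001 and 0.008 m and contact force between the fingers and block below 0.05 N and contact force between the fingers and jar below 0.05 N and contact force between the fingers and slide_case below 0.05 N and z of lens in the frame of lens_rest below 0.04 m), for 0.2 s.
2. the lens is held clear of its rest by the gripper (contact force between the fingers and lens above 1 N and contact force between lens and lens_rest below 0.05 N and contact force between lens and tray below 0.05 N and contact force between lens and block below 0.05 N and contact force between lens and jar below 0.05 N and contact force between lens and slide_case below 0.05 N and height (world z) of lens_center above 0.055 m), for 0.2 s.
At the end, for the whole second after the job is handed in: All three items stand let go on the tray floor (within 4 mm, tilt under 0.12 rad); the lens is gripped, touches nothing else, is within 7 mm of the collar's height and 12 mm sideways of the spot, tilt under 0.12 rad, under 20 mm/s (x of block in the frame of tray between -0.01 and 0.01 m and y of block in the frame of tray between -0.045 and 0.045 m and z of block in the frame of tray between 0.001 and 0.008 m and angle between each of block, jar, slide_case, lens_center's own z axis and vertical below 0.12 rad and linear speed of each of block, jar, slide_case below 0.03 m/s and x of jar in the frame of tray between -0.01 and 0.01 m and y of jar in the frame of tray between -0.045 and 0.045 m and z of jar in the frame of tray between 0.001 and 0.008 m and x of slide_case in the frame of tray between -0.01 and 0.01 m and y of slide_case in the frame of tray between -0.045 and 0.045 m and z of slide_case in the frame of tray between 0.001 and 0.008 m and contact force between each of the fingers, lens and block below 0.05 N and contact force between each of the fingers, lens and jar below 0.05 N and contact force between each of the fingers, lens and slide_case below 0.05 N and contact force between the fingers and lens above 1 N and contact force between lens and lens_rest below 0.05 N and contact force between lens and tray below 0.05 N and z of lens_center in the frame of focus_mark between -0.007 and 0.007 m and horizontal distance between lens_center and specimen below 0.012 m and linear speed of lens below 0.02 m/s); the arm keeps its last pose, push and grip.
It fails at once if the amber bottle is shifted by more than 25 mm (distance of bottle from where it was at the start of the episode above 0.025 m).
It fails at once if the computer mouse is shifted by more than 25 mm (distance of mouse from where it was at the start of the episode above 0.025 m).
It fails at once if the cover-slip box is shifted by more than 25 mm (distance of slip_box from where it was at the start of the episode above 0.025 m).
It fails at once if the red collar's setting is shifted by more than 3 mm (distance of focus_mark from where it was at the start of the episode above 0.003 m).
It also fails if it takes over 67 s, if anything falls off the work surface, if the arm or the gripper's body presses on something with over 40 N, if the wrist force passes 120 N, or if a joint passes its speed limit or range.

## Robot

A 7-joint arm with a two-finger parallel gripper is mounted at the origin on the work surface. World frame = base frame: x ahead of the robot, y to its left, z up, the work surface at z = 0. Lengths are in m, angles in rad, forces in N, time in s.
With the tool pointing down it reaches from about 0.4 to 0.875 m from the base axis. Payload 4.4 kg.
Tool frame: the origin (TCP) lies at the very end of the fingers, on their centre line; the grasp point (between the pads) lies 19 mm behind it (env.grip_depth is the distance from the TCP to the grasp point, in m); z points along the fingers, x is the direction in which the jaws open and shut, and the axes are right-handed (so a half turn about z gives the same grasp; the last joint's range is limited). The gripper opens to 85 mm and grips with 20 to 120 N. Pads are 22 mm wide; open, the fingers measure 114 mm over their backs; the gripper's body (76 mm by 85 mm) begins 54 mm behind the grasp point. The pads swing forward as they close: fully open they stand 13 mm farther back than shut.
Start: joints at [-1.188, 0.628, 0.038, 1.517, -0.027, 0.996, -0.02], TCP at [0.282, 0.586, 0.231] pointing down, gripper open.
Joint ranges: [-3.06, 3.06], [-0.37, 2.12], [-1.25, 1.32], [0.18, 2.47], [-1.1, 4.24], [0.23, 1.98], [-2.94, 2.94]. Speed limits (rad/s): [2.57, 2.57, 3.14, 3.14, 3.14, 3.14, 3.14].

## Interface

Orientations are given as a unit quaternion [x, y, z, w].
In Python, from plant import env gives the robot as it stands.
- The arm moves only by the tool arm_command, never from a script. Its argument "increments" is a list of rows, each a list of 6 numbers: the shift along the tool's x, y, z scaled (see below), then the turn, a rotation vector about the tool's x, y, z scaled (see below). In form: [[tx, ty, tz, ax, ay, az], ...]. A call has 1 to 12 rows; each row is the pose to reach, as a shift and turn from the pose commanded when the call began, along the tool's axes at that moment; what a row does not reach only later rows make up. The controller multiplies each number of a shift by 0.12 m and each number of a turn by 1.5 rad. A row lasts 1/8 s, in which the tool goes at most 62.5 mm and 10.7 degrees, less where a joint would pass 70% of its speed; a pose out of reach is approached as far as the arm can. A call with a number of a shift or a turn outside -1 to 1 is refused whole. A call with a gripper value outside its range is refused whole. "claw" is the opening, from 0 (shut) to 1 (fully open), set as the call begins (left out, the last holds). The fingers move at their own pace and stop on an object; "force" is the grip in N (left out, the last holds). Time passes only in rows, so rows that repeat a pose let the fingers close. It gives the time, the measured TCP pose, the force and the opening at its end, in the units of the state.
- env.get_state(): the state, without advancing time (a new reading comes with each control period).
- env.snapshot(name): name is "scene" or "top" or "wrist"; returns (picture, depth): 480x640x3 uint8, red, green, blue; 480x640 float32, m along the optical axis (not along the pixel's ray), 0 where there is no reading.
- env.camera_params(name): a dict with "intrinsics" (3x3 intrinsics, pixels), "pose" (4x4, takes a point from camera to world coordinates). Camera axes: x right, y up, looking along -z (the intrinsics and any distortion apply to the point x, -y, -z); pixel columns grow to the right and rows downward; lengths in m; the calibration is good to about 2 mm. A picture is of the moment at which its call begins: read the wrist's pose just before it. camera_params takes no time and is no camera call; for the wrist camera it gives the pose at the moment of the call.
- env.sign_off(): hands the job in, once; it reports no verdict.
Trained networks look in the newest picture that a camera, given by its name, has taken for a name from the list of things; names that differ only in an ending like _2 or _b are one class to them, and where a whole thing is asked for, a point or a joint stands for the part that bears it (a point fixed in the world has none). Each returns a list of dicts, best first, with "score" (0 to 1); they miss things now and then, are a little off and sometimes report something else, mostly with a low value. They report only what shows in the picture. A call takes as long as a camera call. They do not tell look-alikes from the thing itself.
- env.outline_of(camera, query): "region" (480x640 bool, what is visible of it) and "xy" ([column, row] in pixels, amid what is visible of it).
The state is a dict: "time": time; "qpos": joint angles; "dq": joint speeds; "joint_efforts": joint torques, N m; "position": TCP position; "orientation": TCP orientation; "contact_force": force on the tool from outside, world axes, zero at the start; "wrist_torque": the same for the moment, N m; "grip_width": finger opening in m.
Only numpy, scipy, OpenCV 4.12 (cv2) and the standard library are available. Lean on these libraries where they do the work, as an engineer would, in place of code of your own. Each camera call takes 0.05 s, during which the arm holds its last target.

## Working session

There is one attempt and no reset: what is moved stays moved. The work goes in short steps, Python scripts to look and compute and a tool call to move; the robot and the scene stay as the last step left them, time stands still between calls to the robot, and variables do not carry over. Pictures are saved under pics/ and viewed, and the job is handed in when it is done.

Besides the shell and the picture viewer there is one more tool, called after "Request:" by a JSON object that holds its "fn" and its "kwargs". arm_command: Moves the arm, as the interface text tells. Its arguments: {"type":"object","properties":{"increments":{"type":"array","items":{"type":"array","items":{"type":"number"}}},"claw":{"type":"number"},"force":{"type":"number"}},"required":["increments"]}

```bash
ls; mkdir -p pics; python3 - <<'E'
from plant import env
import cv2
s=env.get_state();print(s)
for n in("scene","top","wrist"):
    p,d=env.snapshot(n);cv2.imwrite(f"pics/{n}0.png",p[:,:,::-1]);c=env.camera_params(n);print(n,c)
E
```

```text
pics
{'time': 0.0, 'qpos': array([-1.1878162 ,  0.62935419,  0.03842601,  1.51838988, -0.02701305,
        0.99629509, -0.02001945]), 'dq': array([ 1.21586968e-04, -3.33089793e-04, -9.11233426e-04,  3.23286102e-05,
       -5.17783488e-04,  1.75389321e-04, -1.25427751e-03]), 'joint_efforts': array([ 2.01916606e-05, -5.63393104e+01,  1.22582886e+00, -1.93445581e+01,
        1.08931668e-02,  1.08044173e-02, -6.78483488e-06]), 'position': array([0.2816994 , 0.58507862, 0.23037658]), 'orientation': array([ 8.46722561e-01,  5.32033809e-01, -8.15096262e-04,  5.15770125e-04]), 'contact_force': array([0.33869399, 0.57419124, 0.5522083 ]), 'wrist_torque': array([ 0.02017742, -0.01948892,  0.02262031]), 'grip_width': 0.08522505000100178}
scene {'intrinsics': array([[509.39096531,   0.        , 312.65358154],
       [  0.        , 509.39096531, 240.32476991],
       [  0.        ,   0.        ,   1.        ]]), 'pose': array([[ 0.42256216, -0.6222719 ,  0.65895289,  1.41352376],
       [ 0.90607351,  0.30746809, -0.2906788 , -0.39980813],
       [-0.02172574,  0.71988962,  0.69374846,  0.9908315
[... 224 characters left out ...]
  1.        ]]), 'pose': array([[ 0.02106929,  0.99659533, -0.07971091,  0.49588968],
       [-0.99973869,  0.02170852,  0.00716124, -0.00439899],
       [ 0.00886726,  0.0795392 ,  0.9967923 ,  1.25267052],
       [ 0.        ,  0.        ,  0.        ,  1.        ]])}
wrist {'intrinsics': array([[338.99069708,   0.        , 321.54762929],
       [  0.        , 338.99069708, 232.11164365],
       [  0.        ,   0.        ,   1.        ]]), 'pose': array([[ 0.43414894, -0.85448205, -0.28526327,  0.20869544],
       [ 0.90083785,  0.41095329,  0.14003058,  0.62071279],
       [-0.00242374, -0.31777008,  0.9481647 ,  0.37313189],
       [ 0.        ,  0.        ,  0.        ,  1.        ]])}
```

View pics/scene0.png

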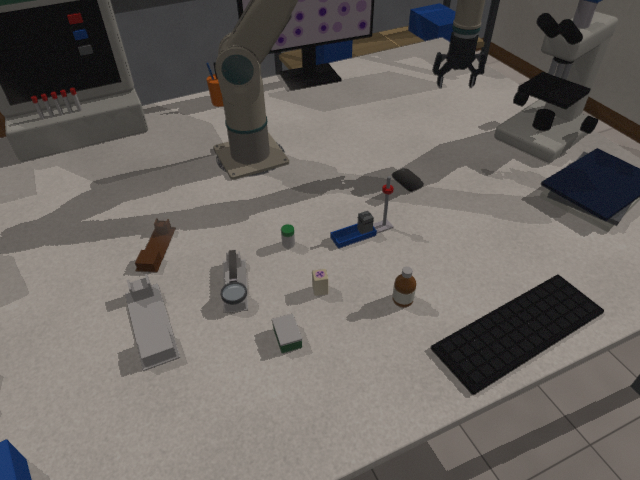

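View pics/top0.png

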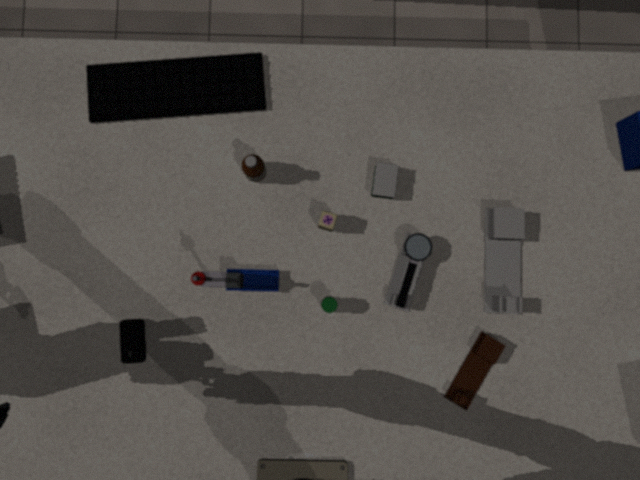

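The top view shows the tray at (252,280), collar (198,279), jar (330,305), block (328,220), the lens on a small white rest (410,270), a larger white rest (507,260), a brown rest (475,370), the slip box (385,180), the bottle (253,166) and the mouse (133,341). The wanted lens and rest are the small white ones at (410,270).

```bash
cat > h.py <<'E'
from plant import env
import numpy as np, cv2
from scipy.spatial.transform import Rotation as R
def cloud(cam,d):
    c=env.camera_params(cam);K=c["intrinsics"];T=c["pose"]
    v,u=np.mgrid[0:480,0:640]
    P=np.stack([(u-K[0,2])/K[0,0]*d,-(v-K[1,2])/K[1,1]*d,-d],-1)
    W=P@T[:3,:3].T+T[:3,3]; W[d==0]=np.nan
    return W
def proj(cam,X):
    c=env.camera_params(cam);K=c["intrinsics"];T=c["pose"]
    p=(np.array(X)-T[:3,3])@T[:3,:3]
    return K[0,0]*p[0]/-p[2]+K[0,2],K[1,1]*-p[1]/-p[2]+K[1,2]
def ray(cam,uv,z):
    c=env.camera_params(cam);K=c["intrinsics"];T=c["pose"]
    r=T[:3,:3]@np.array([(uv[0]-K[0,2])/K[0,0],-(uv[1]-K[1,2])/K[1,1],-1])
    return T[:3,3]+r*(z-T[2,3])/r[2]
E
python3 - <<'E'
from h import *
np.set_printoptions(precision=4,suppress=True)
for cam in("top","scene"):
    p,d=env.snapshot(cam);W=cloud(cam,d);np.savez(f"{cam}0.npz",p=p,d=d,W=W)
    for q in ["tray","focus_mark","slide_case","block","specimen","jar","lens_rest","lens","bottle","mouse","slip_box"]:
        for o in env.outline_of(cam,q)[:3]:
            m=o["region"];w=W[m];w=w[~np.isnan(w[:,0])]
            if len(w)<5: print(cam,q,o["score"],o["xy"]);continue
            hi=w[w[:,2]>np.percentile(w[:,2],90)-0.006]
            print(cam,q,round(o["score"],2),np.round(o["xy"]),m.sum(),"zmax",np.percentile(w[:,2],[5,50,95]).round(3),"topmean",hi.mean(0), "rect",[np.round(x,3) for x in cv2.minAreaRect((hi[:,:2]*1000).astype(np.float32))])
print(env.get_state()["time"])
E
```

```text
top tray 0.55 [249. 277.] 1237 zmax [0.003 0.008 0.144] topmean [0.504  0.2212 0.1487] rect [array([503.575, 221.909]), array([25.971, 28.052]), np.float64(13.805)]
top slide_case 0.6 [235. 278.] 263 zmax [0.036 0.065 0.069] topmean [0.503  0.1611 0.0661] rect [array([502.128, 161.914]), array([33.154, 31.686]), np.float64(1.155)]
top block 0.66 [328. 221.] 299 zmax [0.009 0.061 0.066] topmean [ 0.6423 -0.0457  0.0626] rect [array([642.432, -45.29 ]), array([35.479, 36.06 ]), np.float64(74.545)]
top specimen 0.55 [329. 220.] 301 zmax [0.011 0.061 0.066] topmean [ 0.6423 -0.0455  0.0626] rect [array([642.41 , -45.297]), array([35.121, 36.376]), np.float64(75.366)]
top jar 0.54 [331. 308.] 218 zmax [0.058 0.062 0.066] topmean [ 0.4535 -0.0522  0.0625] rect [array([453.62 , -52.374]), array([33.201, 33.38 ]), np.float64(1.313)]
top jar 0.49 [244. 278.] 1371 zmax [0.003 0.008 0.144] topmean [0.5052 0.2213 0.1482] rect [array([505.544, 222.669]), array([28.081, 26.823]), np.float64(58.243)]
top lens_rest 0.71 [474. 370.] 2113 zmax [0.002 0.008 0.035] topmean [ 0.3268 -0.4007  0.0326] rect
[... 2982 characters left out ...]
.float64(89.127)]
scene lens 0.81 [237. 289.] 755 zmax [0.031 0.042 0.048] topmean [ 0.5495 -0.2405  0.0442] rect [array([ 536.756, -245.596]), array([ 62.456, 177.32 ]), np.float64(82.21)]
scene bottle 0.61 [404. 290.] 688 zmax [0.009 0.063 0.108] topmean [0.7684 0.1227 0.1066] rect [array([767.113, 124.17 ]), array([21.153, 21.75 ]), np.float64(16.031)]
scene mouse 0.68 [410. 177.] 451 zmax [0.006 0.022 0.032] topmean [0.3696 0.3911 0.0298] rect [array([368.786, 392.954]), array([71.363, 47.189]), np.float64(3.2)]
scene slip_box 0.63 [288. 332.] 833 zmax [0.008 0.037 0.04 ] topmean [ 0.7463 -0.1784  0.0376] rect [array([ 745.139, -177.634]), array([52.264, 82.585]), np.float64(83.06)]
1.35
```

```bash
python3 - <<'E'
from h import *
np.set_printoptions(precision=4,suppress=True)
for cam in("top","scene"):
    z=np.load(cam+"0.npz");p=z["p"].astype(int);W=z["W"]
    hsv=cv2.cvtColor(z["p"],cv2.COLOR_RGB2HSV).astype(int)
    box=(W[...,0]>.3)&(W[...,0]<.8)&(W[...,1]>-.5)&(W[...,1]<.3)
    # table
    t=box&(abs(W[...,2])<.012)
    A=np.c_[W[t][:,:2],np.ones(t.sum())]
    for _ in range(5):
        c=np.linalg.lstsq(A,W[t][:,2],rcond=None)[0]; t2=abs(A@c-W[t][:,2])<.003; 
        c=np.median(W[t][:,2]),c
        break
    print(cam,"table",c)
    near=(abs(W[...,0]-.505)<.05)&(abs(W[...,1]-.22)<.04)
    red=near&((hsv[...,0]<8)|(hsv[...,0]>172))&(hsv[...,1]>120)&(W[...,2]>.08)
    w=W[red];print("collar",len(w),np.percentile(w[:,2],[0,5,25,50,75,95,100]),w.mean(0),w.min(0),w.max(0))
    blue=box&(hsv[...,0]>95)&(hsv[...,0]<130)&(hsv[...,1]>100)&(W[...,1]>0.03)&(W[...,2]<.03)
    w=W[blue];print("blue",len(w),w.min(0),w.max(0),np.percentile(w[:,2],[5,50,95]),cv2.minAreaRect((w[w[:,2]>.0145][:,:2]*1000).astype(np.float32)))
    if cam=="top": cv2.imwrite("pics/toptray.png",cv2.resize(z["p"][250:320,180:300][:,:,::-1],None,fx=6,fy=6,interpolation=cv2.INTER_CUBIC)); cv2.imwrite("pics/toplens.png",cv2.resize(z["p"][200:330,310:450][:,:,::-1],None,fx=5,fy=5,interpolation=cv2.INTER_CUBIC)[:600])
    else: cv2.imwrite("pics/sctray.png",cv2.resize(z["p"][170:310,270:430][:,:,::-1],None,fx=4,fy=4,interpolation=cv2.INTER_CUBIC))
# outlines on lens
E
```

```text
top table (np.float64(0.002190361485276293), array([-0.0005, -0.0008,  0.0025]))
collar 115 [0.1356 0.1394 0.1414 0.1426 0.1443 0.1472 0.1656] [0.5053 0.2216 0.1433] [0.4928 0.2097 0.1356] [0.5178 0.2375 0.1656]
blue 816 [ 0.481   0.0653 -0.0024] [0.5293 0.183  0.0278] [0.0024 0.0069 0.024 ] ((505.6006164550781, 123.86308288574219), (48.18165969848633, 117.36766815185547), 1.2070698738098145)
scene table (np.float64(-0.00020017770277802605), array([-0.0015, -0.0025,  0.0006]))
collar 70 [0.1285 0.1307 0.1358 0.1381 0.1404 0.1419 0.1436] [0.5138 0.2207 0.1377] [0.4926 0.2085 0.1285] [0.5259 0.2384 0.1436]
blue 550 [ 0.4804  0.0626 -0.0024] [0.5375 0.1836 0.0231] [0.0014 0.0092 0.0205] ((508.8861083984375, 123.06503295898438), (56.97638702392578, 120.97452545166016), 0.17960330843925476)
```

View pics/toptray.png

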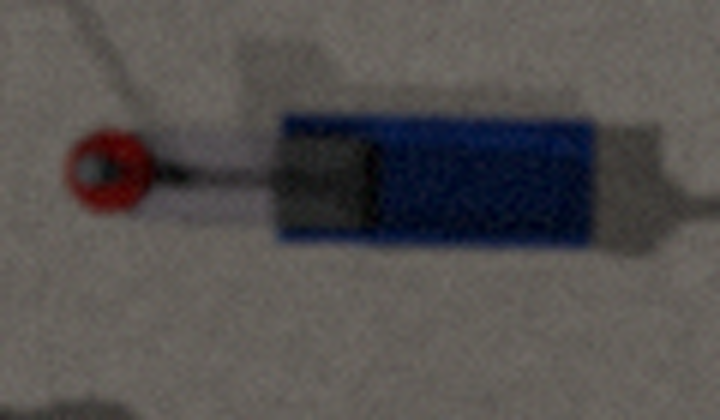

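View pics/toplens.png

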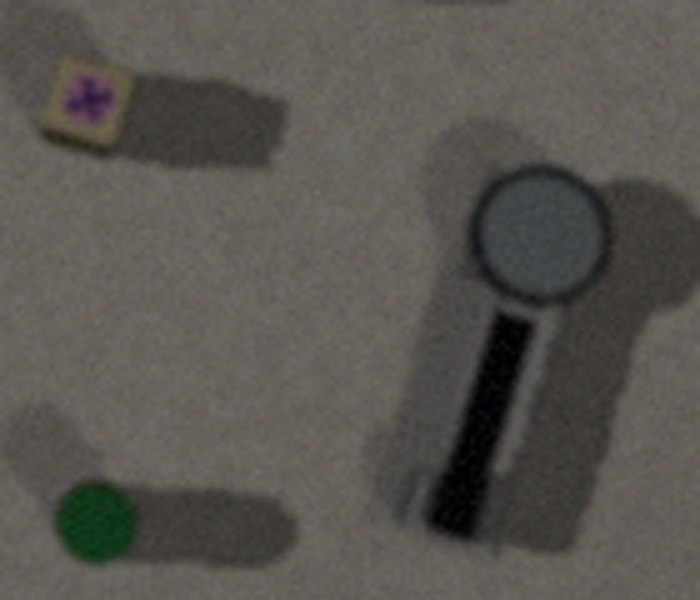

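View pics/sctray.png

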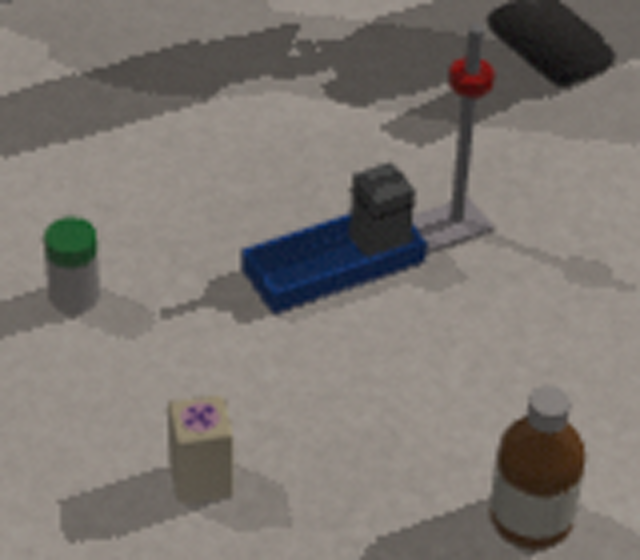

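View pics/wrist0.png

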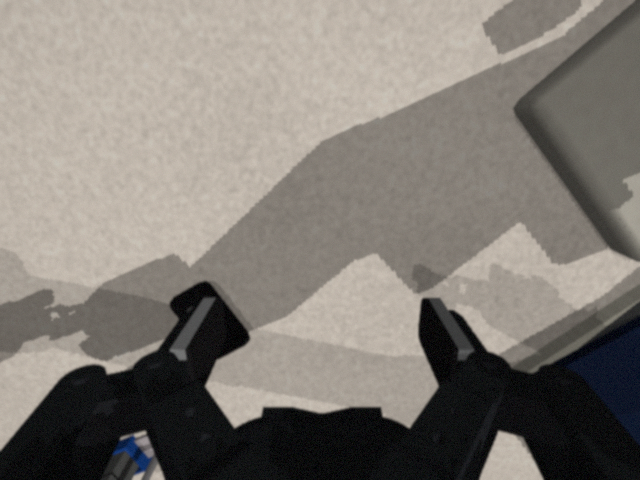

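```bash
cat >> h.py <<'E'
def yawR(deg):
    a=np.radians(deg); x=np.array([np.cos(a),np.sin(a),0]); z=np.array([0,0,-1.]); return np.c_[x,np.cross(z,x),z]
def plan(pos,yaw,s=None):
    """print increments (normalised) for TCP target, and intermediates"""
    s=s or env.get_state(); R0=R.from_quat(s["orientation"]).as_matrix(); p=np.array(s["position"])
    d=R0.T@(np.array(pos)-p)/0.12; rv=R.from_matrix(R0.T@yawR(yaw)).as_rotvec()/1.5
    yw=np.degrees(np.arctan2(R0[1,0],R0[0,0]))
    print("t",round(s["time"],2),"at",p.round(4),"yaw",round(yw,2),"tilt",np.degrees(np.arccos(-R0[2,2])).round(2),"F",s["contact_force"].round(1),"w",round(s["grip_width"],4),"q7",s["qpos"][6].round(2))
    print(" d/0.12 (this frame)",d.round(3),"turn",rv.round(3))
    print(" d/0.12 after turn", (yawR(yaw).T@(np.array(pos)-p)/0.12).round(3))
E
python3 -c "
from h import *
plan([.643,-.046,.21],-14)"
```

```text
t 1.35 at [0.282  0.5857 0.2313] yaw 64.29 tilt 0.0 F [-0.1 -0.1 -1.2] w 0.0856 q7 -0.02
 d/0.12 (this frame) [-3.437  4.994  0.177] turn [-0.     0.     0.911]
 d/0.12 after turn [4.193 4.38  0.178]
```

Request:
{"fn": "arm_command", "kwargs": {"increments": [[-0.687, 1.0, 0.1, 0, 0, 0.909], [-0.687, 1.0, 0.1, 0, 0, 0.909], [-0.687, 1.0, 0.1, 0, 0, 0.909], [-0.687, 1.0, 0.1, 0, 0, 0.909], [-0.687, 1.0, 0.1, 0, 0, 0.909], [-0.687, 1.0, 0.1, 0, 0, 0.909], [-0.687, 1.0, 0.1, 0, 0, 0.909], [-0.687, 1.0, 0.1, 0, 0, 0.909]], "claw": 1}}

```text
time: 2.35
position: [0.3542, 0.4595, 0.2193]
orientation: [0.993, -0.122, 0.0, -0.0]
contact_force: [0.1, 0.4, -0.5]
grip_width: 0.0852
```

```bash
python3 -c "
from h import *
plan([.643,-.046,.21],-14)"
```

```text
t 2.35 at [0.3542 0.4595 0.2193] yaw -13.98 tilt 0.01 F [ 0.1  0.4 -0.5] w 0.0852 q7 -0.93
 d/0.12 (this frame) [3.353 3.506 0.078] turn [-0. -0.  0.]
 d/0.12 after turn [3.354 3.505 0.078]
```

Request:
{"fn": "arm_command", "kwargs": {"increments": [[0.42, 0.44, 0.01, 0, 0, 0], [0.838, 0.876, 0.02, 0, 0, 0], [0.838, 0.876, 0.02, 0, 0, 0]]}}

```text
time: 2.72
position: [0.4292, 0.3289, 0.2174]
orientation: [0.992, -0.123, 0.001, 0.001]
contact_force: [0.4, 0.0, 0.3]
grip_width: 0.0856
```

Request:
{"fn": "arm_command", "kwargs": {"increments": [[0.42, 0.44, 0.01, 0, 0, 0], [0.838, 0.876, 0.02, 0, 0, 0], [0.838, 0.876, 0.02, 0, 0, 0]]}}

```text
time: 3.1
position: [0.5014, 0.2032, 0.2149]
orientation: [0.992, -0.123, 0.001, 0.0]
contact_force: [-0.0, 0.4, -0.1]
grip_width: 0.0854
```

Request:
{"fn": "arm_command", "kwargs": {"increments": [[0.42, 0.44, 0.01, 0, 0, 0], [0.838, 0.876, 0.02, 0, 0, 0], [0.838, 0.876, 0.02, 0, 0, 0]]}}

```text
time: 3.48
position: [0.5738, 0.0766, 0.2124]
orientation: [0.992, -0.123, 0.001, 0.001]
contact_force: [-0.2, -0.0, 0.0]
grip_width: 0.0854
```

Request:
{"fn": "arm_command", "kwargs": {"increments": [[0.42, 0.44, 0.01, 0, 0, 0], [0.838, 0.876, 0.02, 0, 0, 0], [0.838, 0.876, 0.02, 0, 0, 0], [0.838, 0.876, 0.02, 0, 0, 0]]}}

```text
time: 3.98
position: [0.6445, -0.046, 0.2093]
orientation: [0.993, -0.121, -0.0, -0.0]
contact_force: [-0.1, -0.2, 0.2]
grip_width: 0.0854
```

```bash
python3 - <<'E'
from h import *
plan([.643,-.046,.15],-14)
s=env.get_state()
p,d=env.snapshot("wrist");cv2.imwrite("pics/w1.png",p[:,:,::-1]);W=cloud("wrist",d);np.savez("w1.npz",p=p,d=d,W=W)
for o in env.outline_of("wrist","block")[:2]:
    w=W[o["region"]];w=w[~np.isnan(w[:,0])];hi=w[abs(w[:,2]-.06)<.006]
    print(o["score"],o["xy"],len(hi),hi.mean(0),cv2.minAreaRect((hi[:,:2]*1000).astype(np.float32)))
g=W[abs(W[...,2])<.01];print("table",np.median(g[:,2]))
E
```

```text
t 3.98 at [ 0.6445 -0.046   0.2093] yaw -13.95 tilt 0.03 F [-0.1 -0.2  0.2] w 0.0854 q7 0.03
 d/0.12 (this frame) [-0.012  0.003  0.494] turn [-0.     0.     0.001]
 d/0.12 after turn [-0.012  0.003  0.494]
table 8.295363315719007e-05
```

View pics/w1.png

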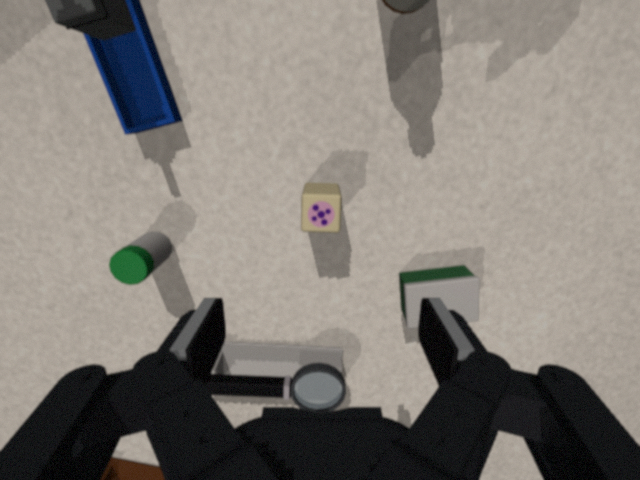

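The wrist view shows the block centred at (321,212), jar (132,263), tray (120,60), slip box (440,300) and the lens (320,385). The networks missed the block here, so I segment by height.

```bash
python3 - <<'E'
from h import *
np.set_printoptions(precision=4,suppress=True)
z=np.load("w1.npz");W=z["W"];v,u=np.mgrid[0:480,0:640]
def obj(n,u0,u1,v0,v1,h,tol=.005):
    m=(u>=u0)&(u<=u1)&(v>=v0)&(v<=v1)&(abs(W[...,2]-h)<tol);w=W[m]
    print(n,len(w),w.mean(0),cv2.minAreaRect((w[:,:2]*1000).astype(np.float32)))
    return m
obj("block",290,350,175,240,.06,.004)
obj("jar",100,165,235,290,.06,.004)
obj("tray rim",60,190,0,140,.02,.004)
obj("ring",285,350,355,410,.044,.004)
obj("handle",205,282,365,400,.046,.006)
hsv=cv2.cvtColor(z["p"],cv2.COLOR_RGB2HSV).astype(int)
pm=(hsv[...,0]>130)&(hsv[...,0]<165)&(hsv[...,1]>50)&(u>290)&(u<350)&(v>180)&(v<240)
print("spot",np.nanmean(W[pm],0))
E
```

```text
block 1541 [ 0.6439 -0.0421  0.06  ] ((643.6626586914062, -42.948638916015625), (36.234375, 36.00975799560547), 74.38664245605469)
jar 1123 [ 0.4559 -0.0499  0.0602] ((455.1153869628906, -50.588111877441406), (36.09662628173828, 35.525169372558594), 53.00105285644531)
tray rim 1994 [0.5076 0.114  0.0198] ((505.116455078125, 116.9080810546875), (102.74862670898438, 51.630550384521484), 89.72116088867188)
ring 1370 [ 0.5871 -0.2477  0.0419] ((588.0318603515625, -250.46945190429688), (65.37503814697266, 63.368709564208984), 24.92173957824707)
handle 1195 [ 0.5103 -0.2245  0.0453] ((508.7391662597656, -225.87261962890625), (19.33148956298828, 86.91123962402344), 73.024169921875)
spot [ 0.6433 -0.0426  0.0608]
```

Request:
{"fn": "arm_command", "kwargs": {"increments": [[-0.012, -0.02, 0.5, 0, 0, 0.017], [-0.012, -0.02, 1.0, 0, 0, 0.017], [-0.012, -0.02, 1.0, 0, 0, 0.017]]}}

```text
time: 4.45
position: [0.639, -0.0386, 0.0854]
orientation: [0.991, -0.131, -0.006, -0.001]
contact_force: [-0.1, 0.8, 0.8]
grip_width: 0.0855
```

```bash
python3 - <<'E'
from h import *
plan([.6433,-.0435,.026],-15.5)
E
```

```text
t 4.45 at [ 0.639  -0.0386  0.0854] yaw -15.11 tilt 0.64 F [-0.1  0.8  0.8] w 0.0855 q7 0.06
 d/0.12 (this frame) [0.051 0.03  0.495] turn [0.    0.007 0.005]
 d/0.12 after turn [0.046 0.03  0.495]
```

Request:
{"fn": "arm_command", "kwargs": {"increments": [[0, 0, 0.26, 0, 0, 0], [0, 0, 0.525, 0, 0, 0], [0, 0, 0.525, 0, 0, 0]]}}

```text
time: 4.82
position: [0.6433, -0.0409, 0.0274]
orientation: [0.991, -0.132, -0.001, -0.0]
contact_force: [0.2, 1.0, 0.4]
grip_width: 0.0856
```

```bash
python3 - <<'E'
from h import *
plan([.6433,-.0435,.026],-15.5)
E
```

```text
t 4.83 at [ 0.6433 -0.0409  0.0274] yaw -15.2 tilt 0.09 F [0.2 1.  0.4] w 0.0856 q7 0.09
 d/0.12 (this frame) [0.006 0.021 0.012] turn [-0.     0.001  0.003]
 d/0.12 after turn [0.006 0.021 0.012]
```

Request:
{"fn": "arm_command", "kwargs": {"increments": [[0, 0, 0, 0, 0, 0], [0, 0, 0, 0, 0, 0], [0, 0, 0, 0, 0, 0], [0, 0, 0, 0, 0, 0], [0, 0, 0, 0, 0, 0], [0, 0, 0, 0, 0, 0]], "claw": 0, "force": 25}}

```text
time: 5.58
position: [0.6445, -0.0425, 0.0283]
orientation: [0.991, -0.133, 0.001, -0.0]
contact_force: [-0.7, -0.4, 6.6]
grip_width: 0.0355
```

```bash
python3 - <<'E'
from h import *
plan([.6433,-.0435,.15],-15.5)
p,d=env.snapshot("wrist");cv2.imwrite("pics/w2.png",p[:,:,::-1])
E
```

```text
t 5.58 at [ 0.6445 -0.0425  0.0283] yaw -15.3 tilt 0.12 F [-0.7 -0.4  6.6] w 0.0355 q7 0.09
 d/0.12 (this frame) [-0.005  0.01  -1.014] turn [-0.001 -0.001  0.002]
 d/0.12 after turn [-0.007  0.011 -1.014]
```

View pics/w2.png

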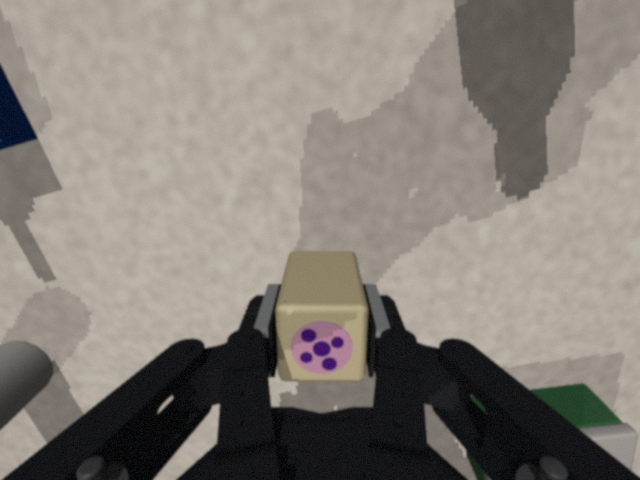

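Request:
{"fn": "arm_command", "kwargs": {"increments": [[0, 0, -0.3, 0, 0, 0], [0, 0, -0.7, 0, 0, 0], [0, 0, -1.0, 0, 0, 0], [0, 0, -1.0, 0, 0, 0]]}}

```text
time: 6.12
position: [0.6457, -0.043, 0.1502]
orientation: [0.991, -0.133, 0.003, -0.0]
contact_force: [0.1, -0.8, -1.2]
grip_width: 0.036
```

```bash
python3 - <<'E'
from h import *
plan([.505,.06,.2],0)
E
```

```text
t 6.12 at [ 0.6457 -0.043   0.1502] yaw -15.31 tilt 0.38 F [ 0.1 -0.8 -1.2] w 0.036 q7 0.04
 d/0.12 (this frame) [-1.355 -0.519 -0.423] turn [-0.    -0.004 -0.178]
 d/0.12 after turn [-1.173 -0.858 -0.415]
```

Request:
{"fn": "arm_command", "kwargs": {"increments": [[-0.4, -0.15, -0.12, 0, 0, -0.06], [-0.8, -0.3, -0.25, 0, 0, -0.12], [-0.98, -0.4, -0.4, 0, 0, -0.178], [-0.98, -0.4, -0.4, 0, 0, -0.178]]}}

```text
time: 6.62
position: [0.5417, 0.0367, 0.1949]
orientation: [1.0, 0.001, -0.0, -0.001]
contact_force: [0.2, -0.3, 0.1]
grip_width: 0.0357
```

Request:
{"fn": "arm_command", "kwargs": {"increments": [[-0.35, -0.18, 0, 0, 0, 0], [-0.35, -0.18, 0, 0, 0, 0], [-0.35, -0.18, 0, 0, 0, 0]]}}

```text
time: 7.0
position: [0.5016, 0.0556, 0.1941]
orientation: [1.0, -0.001, 0.0, 0.0]
contact_force: [0.4, -0.5, -0.7]
grip_width: 0.0359
```

```bash
python3 - <<'E'
from h import *
plan([.505,.06,.2],0)
p,d=env.snapshot("wrist");cv2.imwrite("pics/w3.png",p[:,:,::-1]);W=cloud("wrist",d);np.savez("w3.npz",p=p,d=d,W=W)
for q in("tray","slide_case","focus_mark"):
  for o in env.outline_of("wrist",q)[:2]: print(q,o["score"],o["xy"],np.nanmean(W[o["region"]],0))
E
```

```text
t 7.0 at [0.5016 0.0556 0.1941] yaw -0.08 tilt 0.06 F [ 0.4 -0.5 -0.7] w 0.0359 q7 0.07
 d/0.12 (this frame) [ 0.028 -0.037 -0.049] turn [ 0.001 -0.    -0.001]
 d/0.12 after turn [ 0.028 -0.037 -0.049]
tray 0.74 [325.7, 123.9] [0.50735419 0.14112565 0.00832044]
slide_case 0.93 [324.7, 85.0] [0.50497568 0.16048358 0.06328415]
```

View pics/w3.png

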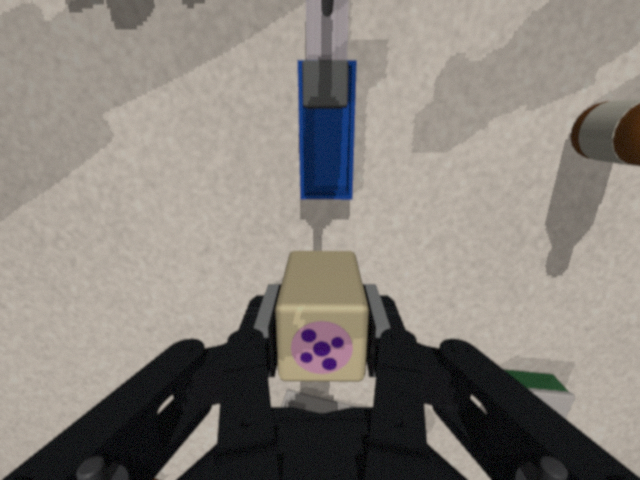

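```bash
python3 - <<'E'
from h import *
np.set_printoptions(precision=4,suppress=True)
z=np.load("w3.npz");W=z["W"];v,u=np.mgrid[0:480,0:640];hsv=cv2.cvtColor(z["p"],cv2.COLOR_RGB2HSV).astype(int)
b=(hsv[...,0]>95)&(hsv[...,0]<130)&(hsv[...,1]>120)&(u>280)&(u<380)&(v>40)&(v<220)
w=W[b&(abs(W[...,2]-.02)<.004)]
print("rim",len(w),w.min(0),w.max(0),[np.percentile(w[:,i],[1,99]) for i in(0,1)],cv2.minAreaRect((w[:,:2]*1000).astype(np.float32)))
# edges per row
for r in range(110,196,12):
    k=w=W[r][b[r]&(abs(W[r,:,2]-.02)<.004)]
    f=W[r][b[r]&(abs(W[r,:,2]-.004)<.004)]
    print(r,k[:,0].min().round(4),k[:,0].max().round(4),k[:,1].mean().round(4),k[:,2].mean().round(4))
w=W[b&(v>193)&(abs(W[...,2]-.02)<.004)];print("end",w[:,1].min())
c=(abs(W[...,2]-.064)<.004)&(v<120)&(u>280)&(u<380);w=W[c];print("case",w.min(0),w.max(0),cv2.minAreaRect((w[:,:2]*1000).astype(np.float32)),np.median(w[:,2]))
t=env.get_state()["position"]
c=(u>275)&(u<370)&(v>300)&(v<385)&(hsv[...,2]>90)
w=W[c];w=w[w[:,2]>np.median(w[:,2])-.004];print("block",np.median(w[:,2]),w.mean(0),cv2.minAreaRect((w[:,:2]*1000).astype(np.float32)),"tcp",t)
pm=(hsv[...,0]>130)&(hsv[...,0]<165)&(hsv[...,1]>50)&c
print("spot",np.nanmean(W[pm],0))
E
```

```text
rim 1212 [0.4824 0.0643 0.016 ] [0.5311 0.1827 0.0224] [array([0.4826, 0.5309]), array([0.0647, 0.1817])] ((506.7323303222656, 123.53851318359375), (118.37947082519531, 48.51552963256836), 89.86791229248047)
110 0.4827 0.5301 0.1436 0.0197
122 0.4834 0.5304 0.1336 0.0202
134 0.4831 0.5307 0.1233 0.0203
146 0.4829 0.5301 0.1128 0.0198
158 0.4826 0.5304 0.1022 0.0201
170 0.4824 0.5308 0.0912 0.0202
182 0.4831 0.5301 0.08 0.0202
194 0.483 0.5304 0.0686 0.0204
end 0.06430904020274898
case [0.488 0.145 0.06 ] [0.5219 0.1771 0.0668] ((504.7522888183594, 160.98797607421875), (33.69560623168945, 31.63228988647461), 1.4327093362808228) 0.06405029130194467
block nan [nan nan nan] ((0.0, 0.0), (0.0, 0.0), 0.0) tcp [0.5016 0.0556 0.1944]
spot [0.5018 0.0524 0.2268]
  return _methods._mean(a, axis=axis, dtype=dtype,
  ret = ret.dtype.type(ret / rcount)
<stdin>:16: RuntimeWarning: Mean of empty slice.
  ret = um.true_divide(
```

```bash
python3 - <<'E'
from h import *
np.set_printoptions(precision=4,suppress=True)
z=np.load("w3.npz");W=z["W"];v,u=np.mgrid[0:480,0:640]
c=(u>270)&(u<375)&(v>240)&(v<390)&(abs(W[...,2]-.2268)<.004);w=W[c]
print(len(w),np.percentile(w,[1,50,99],axis=0),cv2.minAreaRect((w[:,:2]*1000).astype(np.float32)))
m=(u>310)&(u<330);
for r in range(245,390,10):
    print(r,W[r,322])
E
```

```text
7413 [[0.4845 0.0361 0.2232]
 [0.5025 0.0558 0.2262]
 [0.5203 0.0704 0.2294]] ((502.88421630859375, 52.98890686035156), (39.596561431884766, 36.3935432434082), 0.8368472456932068)
245 [0.5028 0.0093 0.0003]
255 [0.5026 0.0701 0.1748]
265 [0.5026 0.0705 0.1882]
275 [0.5026 0.0704 0.1989]
285 [nan nan nan]
295 [0.5026 0.0704 0.217 ]
305 [0.5026 0.0702 0.2243]
315 [0.5026 0.0669 0.2258]
325 [0.5025 0.0633 0.2271]
335 [0.5025 0.0581 0.226 ]
345 [0.5025 0.0538 0.2264]
355 [0.5025 0.0497 0.2269]
365 [0.5025 0.0454 0.2275]
375 [0.5025 0.0392 0.2259]
385 [ 0.5025 -0.1752  0.0007]
```

Request:
{"fn": "arm_command", "kwargs": {"increments": [[0.036, -0.15, 0.2, 0, 0, 0], [0.036, -0.287, 0.6, 0, 0, 0], [0.036, -0.287, 1.0, 0, 0, 0], [0.036, -0.287, 1.0, 0, 0, 0], [0.036, -0.287, 1.0, 0, 0, 0]]}}

```text
time: 7.82
position: [0.5063, 0.0902, 0.0758]
orientation: [1.0, -0.001, 0.001, 0.0]
contact_force: [0.1, 1.1, -0.4]
grip_width: 0.0356
```

```bash
python3 - <<'E'
from h import *
plan([.506,.090,.06],0)
p,d=env.snapshot("wrist");cv2.imwrite("pics/w4.png",p[:,:,::-1]);W=cloud("wrist",d);np.savez("w4.npz",p=p,d=d,W=W)
E
```

```text
t 7.83 at [0.5063 0.0902 0.0758] yaw -0.07 tilt 0.1 F [ 0.1  1.1 -0.4] w 0.0356 q7 0.1
 d/0.12 (this frame) [-0.003  0.002  0.132] turn [ 0.    -0.001 -0.001]
 d/0.12 after turn [-0.003  0.002  0.132]
```

View pics/w4.png

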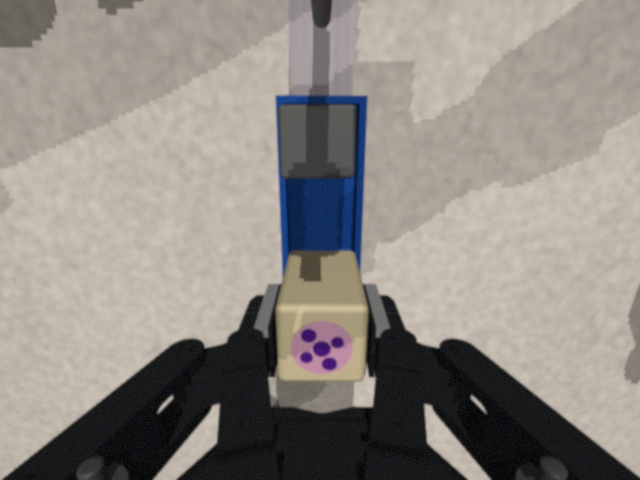

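```bash
cat > meas.py <<'E'
from h import *
np.set_printoptions(precision=4,suppress=True)
def m(f):
    z=np.load(f);W=z["W"];v,u=np.mgrid[0:480,0:640];hsv=cv2.cvtColor(z["p"],cv2.COLOR_RGB2HSV).astype(int)
    b=(hsv[...,0]>95)&(hsv[...,0]<130)&(hsv[...,1]>120)&(abs(W[...,2]-.02)<.004)&(abs(W[...,0]-.506)<.05)&(W[...,1]>.05)
    L=[];H=[]
    for r in range(0,480):
        k=W[r][b[r]]
        if len(k)>3 and k[:,0].max()-k[:,0].min()>.04: L.append(k[:,0].min());H.append(k[:,0].max())
    print("rim x",np.median(L),np.median(H),"mid",(np.median(L)+np.median(H))/2,"y",W[b][:,1].min(),W[b][:,1].max())
    c=(abs(W[...,2]-.064)<.004)&(abs(W[...,0]-.505)<.03)&(W[...,1]>.125)&(W[...,1]<.2);w=W[c];print("case",w.min(0),w.max(0),np.median(w[:,2]))
    return W
E
python3 - <<'E'
from meas import *
W=m("w4.npz")
for r in (258,268,280,295,310,330,350,378): print(r,W[r,322])
print("edges",W[345,275:285,0],W[345,355:370,0])
E
```

```text
rim x 0.4828852475625358 0.5311227785492212 mid 0.5070040130558785 y 0.08002697302039276 0.18357769495180906
case [0.4879 0.1457 0.0611] [0.5222 0.1775 0.0671] 0.06451762190203186
258 [0.5074 0.1054 0.0615]
268 [0.5074 0.1048 0.0722]
280 [0.5073 0.1054 0.0859]
295 [0.5073 0.1051 0.0985]
310 [0.5072 0.1037 0.1074]
330 [0.5072 0.0956 0.1085]
350 [0.5072 0.087  0.1091]
378 [0.5072 0.0739 0.1094]
edges [0.4891 0.4892 0.4895 0.4899 0.4904 0.4908 0.4912 0.4917 0.4921 0.4924] [0.52   0.5204 0.5208 0.5212 0.5216 0.522  0.5224 0.5227 0.5231 0.5236
 0.524  0.5248 0.5249 0.525  0.5249]
```

Request:
{"fn": "arm_command", "kwargs": {"increments": [[0, 0, 0.12, 0, 0, 0], [0, 0, 0.24, 0, 0, 0], [0, 0, 0.31, 0, 0, 0], [0, 0, 0.34, 0, 0, 0], [0, 0, 0.34, 0, 0, 0]]}}

```text
time: 8.5
position: [0.5049, 0.0908, 0.0336]
orientation: [1.0, -0.0, -0.0, 0.0]
contact_force: [0.6, -0.3, -1.3]
grip_width: 0.0358
```

```bash
python3 - <<'E'
from h import *
plan([.506,.090,.0325],0)
E
```

```text
t 8.5 at [0.5049 0.0908 0.0336] yaw -0.01 tilt 0.03 F [ 0.6 -0.3 -1.3] w 0.0358 q7 0.12
 d/0.12 (this frame) [0.009 0.007 0.009] turn [ 0.  0. -0.]
 d/0.12 after turn [0.009 0.007 0.009]
```

Request:
{"fn": "arm_command", "kwargs": {"increments": [[0, 0, 0.012, 0, 0, 0], [0, 0, 0.012, 0, 0, 0]]}}

```text
time: 8.75
position: [0.5052, 0.0909, 0.0326]
orientation: [1.0, -0.0, 0.0, -0.0]
contact_force: [-0.4, 0.5, 0.0]
grip_width: 0.0357
```

Request:
{"fn": "arm_command", "kwargs": {"increments": [[0, 0, 0, 0, 0, 0], [0, 0, 0, 0, 0, 0], [0, 0, 0, 0, 0, 0], [0, 0, 0, 0, 0, 0]], "claw": 1}}

```text
time: 9.25
position: [0.5051, 0.0909, 0.0325]
orientation: [1.0, -0.0, 0.0, -0.0]
contact_force: [-0.7, -0.0, -0.7]
grip_width: 0.0855
```

Request:
{"fn": "arm_command", "kwargs": {"increments": [[0, 0, -0.4, 0, 0, 0], [0, 0, -0.9, 0, 0, 0], [0, 0, -1, 0, 0, 0], [0, 0, -1, 0, 0, 0]]}}

```text
time: 9.75
position: [0.5053, 0.0912, 0.153]
orientation: [1.0, 0.0, 0.001, -0.0]
contact_force: [-0.3, -0.3, -0.3]
grip_width: 0.0854
```

```bash
python3 - <<'E'
from meas import *
plan([.455,-.052,.2],-20)
p,d=env.snapshot("wrist");cv2.imwrite("pics/w5.png",p[:,:,::-1]);W=cloud("wrist",d);np.savez("w5.npz",p=p,d=d,W=W)
m("w5.npz")
w=W[(abs(W[...,2]-.064)<.004)&(abs(W[...,0]-.505)<.03)&(W[...,1]<.125)&(W[...,1]>.05)]
print("block",cv2.minAreaRect((w[:,:2]*1000).astype(np.float32)),w.min(0),w.max(0),np.median(w[:,2]))
E
```

```text
t 9.75 at [0.5053 0.0912 0.153 ] yaw 0.02 tilt 0.09 F [-0.3 -0.3 -0.3] w 0.0854 q7 0.05
 d/0.12 (this frame) [-0.419  1.193 -0.393] turn [-0.001 -0.001  0.233]
 d/0.12 after turn [ 0.014  1.265 -0.392]
rim x 0.48125466261402605 0.5287733940429746 mid 0.5050140283285003 y 0.06491974621823707 0.1829412926684368
case [0.4865 0.145  0.06  ] [0.5206 0.1771 0.0652] 0.06277898397658196
block ((504.4642333984375, 88.25360870361328), (35.136749267578125, 35.812435150146484), 89.61383056640625) [0.4865 0.0707 0.06  ] [0.5224 0.1058 0.0657] 0.06308189419196913
```

View pics/w5.png

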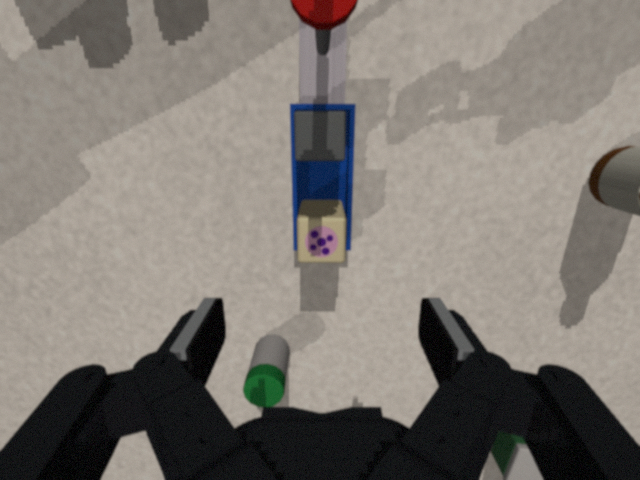

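Request:
{"fn": "arm_command", "kwargs": {"increments": [[-0.215, 0.6, 0, 0, 0, -0.1], [-0.215, 0.6, 0, 0, 0, -0.69], [-0.215, 0.6, 0, 0, 0, -0.69], [-0.215, 0.6, 0, 0, 0, -0.69], [-0.215, 0.6, 0, 0, 0, -0.69], [-0.215, 0.6, 0, 0, 0, -0.69], [-0.215, 0.6, 0, 0, 0, -0.69]]}}

```text
time: 10.68
position: [0.4781, 0.0188, 0.1508]
orientation: [0.869, 0.494, -0.001, -0.001]
contact_force: [-0.7, -0.6, -0.5]
grip_width: 0.0851
```

```bash
python3 - <<'E'
from meas import *
plan([.4537,-.0527,.15],120)
z=np.load("w5.npz");W=z["W"];hsv=cv2.cvtColor(z["p"],cv2.COLOR_RGB2HSV).astype(int);v,u=np.mgrid[0:480,0:640]
r=((hsv[...,0]<8)|(hsv[...,0]>172))&(hsv[...,1]>120)&(v<30)&(u>280)&(u<370)
w=W[r];print(np.nanpercentile(w,[2,25,50,75,98],axis=0))
E
```

```text
t 10.68 at [0.4781 0.0188 0.1508] yaw 59.2 tilt 0.21 F [-0.7 -0.6 -0.5] w 0.0851 q7 0.93
 d/0.12 (this frame) [-0.616  0.13   0.007] turn [-0.002 -0.    -0.707]
 d/0.12 after turn [-0.414 -0.474  0.007]
[[0.4943 0.2088 0.1313]
 [0.5007 0.2109 0.1379]
 [0.5054 0.2131 0.1386]
 [0.5105 0.2151 0.1392]
 [0.5169 0.2168 0.1402]]
```

Request:
{"fn": "arm_command", "kwargs": {"increments": [[-0.616, 0.13, 0, 0, 0, -0.1], [-0.616, 0.13, 0, 0, 0, -0.7], [-0.616, 0.13, 0, 0, 0, -0.7], [-0.616, 0.13, 0, 0, 0, -0.7], [-0.616, 0.13, 0, 0, 0, -0.7], [-0.616, 0.13, 0, 0, 0, -0.7], [-0.616, 0.13, 0, 0, 0, -0.7], [-0.616, 0.13, 0, 0, 0, -0.7]]}}

```text
time: 11.68
position: [0.4546, -0.0526, 0.152]
orientation: [0.506, 0.863, -0.0, -0.001]
contact_force: [0.6, 0.5, 0.2]
grip_width: 0.0852
```

```bash
python3 - <<'E'
from meas import *
plan([.4537,-.0527,.026],120)
p,d=env.snapshot("wrist");cv2.imwrite("pics/w6.png",p[:,:,::-1]);W=cloud("wrist",d)
w=W[(abs(W[...,2]-.06)<.005)&(abs(W[...,0]-.455)<.03)&(abs(W[...,1]+.05)<.03)]
print("jar",cv2.minEnclosingCircle((w[:,:2]*1000).astype(np.float32)),w.mean(0))
E
```

```text
t 11.68 at [ 0.4546 -0.0526  0.152 ] yaw 119.25 tilt 0.07 F [0.6 0.5 0.2] w 0.0852 q7 1.84
 d/0.12 (this frame) [ 0.002 -0.006  1.05 ] turn [-0.001 -0.001 -0.009]
 d/0.12 after turn [ 0.003 -0.007  1.05 ]
jar ((455.24664306640625, -52.765743255615234), 18.221643447875977) [ 0.4543 -0.0533  0.0601]
```

View pics/w6.png

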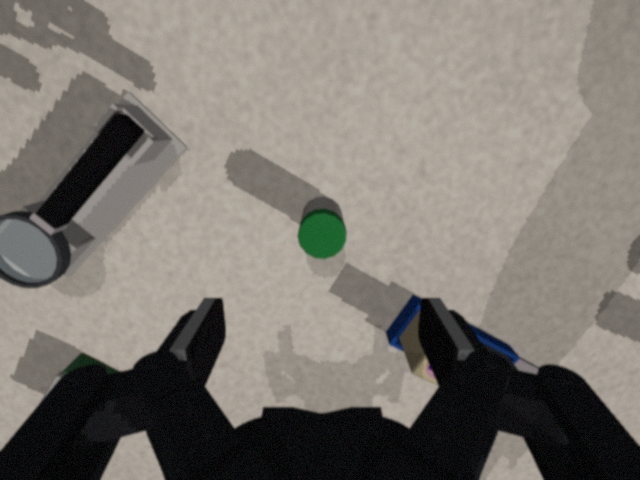

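Request:
{"fn": "arm_command", "kwargs": {"increments": [[0, 0, 0.4, 0, 0, 0], [0, 0, 0.8, 0, 0, 0], [0, 0, 0.8, 0, 0, 0]]}}

```text
time: 12.1
position: [0.4523, -0.0523, 0.054]
orientation: [0.504, 0.864, -0.002, -0.003]
contact_force: [-0.0, 0.6, -0.4]
grip_width: 0.0853
```

Request:
{"fn": "arm_command", "kwargs": {"increments": [[0, 0, 0.24, 0, 0, 0], [0, 0, 0.24, 0, 0, 0], [0, 0, 0.24, 0, 0, 0]]}}

```text
time: 12.48
position: [0.4559, -0.0527, 0.0293]
orientation: [0.504, 0.864, 0.0, 0.001]
contact_force: [-0.2, 0.6, -0.5]
grip_width: 0.0855
```

Request:
{"fn": "arm_command", "kwargs": {"increments": [[0, 0, 0, 0, 0, 0], [0, 0, 0, 0, 0, 0], [0, 0, 0, 0, 0, 0], [0, 0, 0, 0, 0, 0], [0, 0, 0, 0, 0, 0], [0, 0, 0, 0, 0, 0]], "claw": 0, "force": 25}}

```text
time: 13.22
position: [0.4552, -0.0527, 0.0282]
orientation: [0.504, 0.864, 0.0, 0.0]
contact_force: [-0.8, 0.3, 6.1]
grip_width: 0.0354
```

```bash
python3 - <<'E'
from meas import *
plan([.4537,-.0527,.026],120)
E
```

```text
t 13.22 at [ 0.4552 -0.0527  0.0282] yaw 119.46 tilt 0.05 F [-0.8  0.3  6.1] w 0.0354 q7 1.71
 d/0.12 (this frame) [ 0.007 -0.011  0.018] turn [ 0.     0.    -0.006]
 d/0.12 after turn [ 0.007 -0.011  0.018]
```

Request:
{"fn": "arm_command", "kwargs": {"increments": [[0, 0, -0.3, 0, 0, 0], [0, 0, -0.7, 0, 0, 0], [0, 0, -1.0, 0, 0, 0], [0, 0, -1.0, 0, 0, 0]]}}

```text
time: 13.72
position: [0.4566, -0.0529, 0.1499]
orientation: [0.504, 0.863, 0.001, 0.002]
contact_force: [-0.0, -0.5, -1.3]
grip_width: 0.0355
```

```bash
python3 - <<'E'
from meas import *
plan([.506,.1257,.15],170)
E
```

```text
t 13.72 at [ 0.4566 -0.0529  0.1499] yaw 119.42 tilt 0.31 F [-0.  -0.5 -1.3] w 0.0355 q7 1.81
 d/0.12 (this frame) [1.094 1.09  0.001] turn [ 0.002  0.003 -0.588]
 d/0.12 after turn [-0.147  1.537 -0.001]
```

Request:
{"fn": "arm_command", "kwargs": {"increments": [[0.4, 0.4, 0, 0, 0, -0.12], [0.8, 0.8, 0, 0, 0, -0.3], [0.8, 0.8, 0, 0, 0, -0.588], [0.8, 0.8, 0, 0, 0, -0.588], [0.8, 0.8, 0, 0, 0, -0.588], [0.8, 0.8, 0, 0, 0, -0.588]]}}

```text
time: 14.48
position: [0.4904, 0.0779, 0.1464]
orientation: [0.088, 0.996, -0.0, -0.001]
contact_force: [0.4, -0.3, -0.8]
grip_width: 0.0353
```

```bash
python3 - <<'E'
from meas import *
plan([.506,.1257,.15],170)
E
```

```text
t 14.47 at [0.4904 0.0779 0.1464] yaw 169.91 tilt 0.15 F [ 0.4 -0.3 -0.8] w 0.0353 q7 2.23
 d/0.12 (this frame) [-0.058  0.415 -0.03 ] turn [-0.    -0.002 -0.001]
 d/0.12 after turn [-0.059  0.415 -0.03 ]
```

Request:
{"fn": "arm_command", "kwargs": {"increments": [[-0.058, 0.415, 0.2, 0, 0, -0.116], [-0.058, 0.415, 0.2, 0, 0, -0.116], [-0.058, 0.415, 0.2, 0, 0, -0.116], [-0.058, 0.415, 0.2, 0, 0, -0.116]]}}

```text
time: 14.98
position: [0.5066, 0.1248, 0.1236]
orientation: [0.002, 1.0, -0.001, -0.0]
contact_force: [0.5, 0.1, -0.5]
grip_width: 0.0354
```

```bash
python3 - <<'E'
from meas import *
plan([.506,.1257,.1],180)
p,d=env.snapshot("wrist");cv2.imwrite("pics/w7.png",p[:,:,::-1]);W=cloud("wrist",d);np.savez("w7.npz",p=p,d=d,W=W)
E
```

```text
t 14.97 at [0.5066 0.1248 0.1236] yaw 179.82 tilt 0.07 F [ 0.5  0.1 -0.5] w 0.0354 q7 2.27
 d/0.12 (this frame) [0.005 0.008 0.197] turn [-0.001 -0.    -0.002]
 d/0.12 after turn [0.005 0.007 0.197]
```

View pics/w7.png

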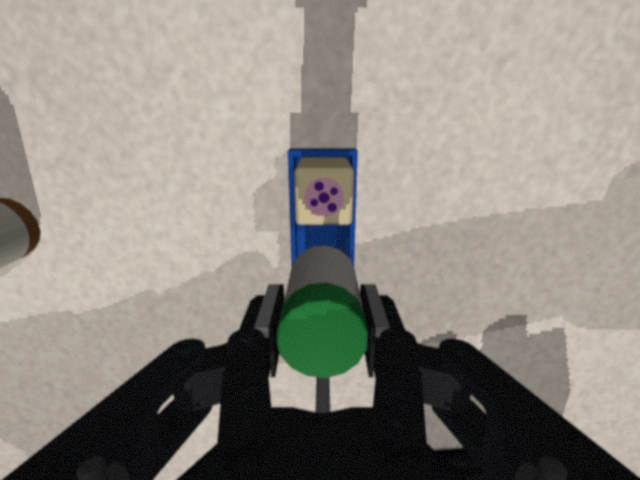

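```bash
cat >> meas.py <<'E'
def j(f):
    z=np.load(f);W=z["W"];v,u=np.mgrid[0:480,0:640];hsv=cv2.cvtColor(z["p"],cv2.COLOR_RGB2HSV).astype(int)
    g=(hsv[...,0]>45)&(hsv[...,0]<80)&(hsv[...,1]>120)&(u>260)&(u<385)&(v>230)&(v<390)
    w=W[g];w=w[~np.isnan(w[:,0])];t=np.percentile(w[:,2],80);w=w[abs(w[:,2]-t)<.004]
    print("jar top z",np.median(w[:,2]),cv2.minEnclosingCircle((w[:,:2]*1000).astype(np.float32)),np.percentile(w,[1,99],axis=0))
    b=(hsv[...,0]>95)&(hsv[...,0]<130)&(hsv[...,1]>120)&(abs(W[...,2]-.02)<.004)&(abs(W[...,0]-.506)<.05)&(W[...,1]>.05)
    L=[];H=[]
    for r in range(0,480):
        k=W[r][b[r]]
        if len(k)>3 and k[:,0].max()-k[:,0].min()>.04: L.append(k[:,0].min());H.append(k[:,0].max())
    print("rim mid",(np.median(L)+np.median(H))/2,"y",W[b][:,1].min())
    w=W[(abs(W[...,2]-.064)<.004)&(abs(W[...,0]-.505)<.022)&(W[...,1]<.12)&(W[...,1]>.05)]
    print("block",cv2.minAreaRect((w[:,:2]*1000).astype(np.float32)),w.min(0),w.max(0),np.median(w[:,2]))
E
python3 -c "
from meas import *
j('w7.npz');print(env.get_state()['position'])"
```

```text
jar top z 0.15559344969189365 ((507.212890625, 122.25213623046875), 20.288410186767578) [[0.49   0.1067 0.1525]
 [0.5243 0.1398 0.1569]]
rim mid 0.5065351450612857 y 0.06388892104864342
block ((505.86187744140625, 87.99073791503906), (35.93178176879883, 36.01348114013672), 89.90013885498047) [0.4878 0.07   0.06  ] [0.5239 0.1059 0.0667] 0.06420416945545392
[0.5067 0.1249 0.1238]
```

Request:
{"fn": "arm_command", "kwargs": {"increments": [[0, 0.026, 0.2, 0, 0, 0], [0, 0.026, 0.2, 0, 0, 0], [0, 0.026, 0.2, 0, 0, 0]]}}

```text
time: 15.4
position: [0.5071, 0.1288, 0.1003]
orientation: [0.001, 1.0, -0.0, 0.0]
contact_force: [-0.7, 0.5, -0.4]
grip_width: 0.0352
```

```bash
python3 - <<'E'
from meas import *
plan([.506,.1279,.032],180)
p,d=env.snapshot("wrist");cv2.imwrite("pics/w8.png",p[:,:,::-1]);W=cloud("wrist",d);np.savez("w8.npz",p=p,d=d,W=W)
j("w8.npz")
for r in range(210,300,8): print(r,W[r,322])
p,d=env.snapshot("scene");cv2.imwrite("pics/s8.png",cv2.resize(p[150:290,300:440][:,:,::-1],None,fx=4,fy=4))
E
```

```text
t 15.4 at [0.5071 0.1288 0.1003] yaw 179.93 tilt 0.03 F [-0.7  0.5 -0.4] w 0.0352 q7 2.24
 d/0.12 (this frame) [ 0.009 -0.008  0.569] turn [-0.     0.    -0.001]
 d/0.12 after turn [ 0.009 -0.008  0.569]
jar top z 0.13222329911329017 ((507.1206359863281, 126.40032958984375), 19.93924903869629) [[0.4905 0.1107 0.1292]
 [0.5247 0.1438 0.1336]]
rim mid 0.5065803348419242 y 0.06400958403237525
block ((505.8619689941406, 87.96837615966797), (36.07051086425781, 35.71360397338867), 0.12088200449943542) [0.4878 0.0701 0.0601] [0.5239 0.1058 0.0668] 0.06421206822769557
210 [0.5074 0.0938 0.065 ]
218 [0.5074 0.0986 0.0641]
226 [0.5074 0.1032 0.0641]
234 [0.5074 0.1283 0.0043]
242 [0.5074 0.135  0.0032]
250 [0.5075 0.1113 0.0797]
258 [0.5075 0.1107 0.0917]
266 [0.5075 0.1104 0.1018]
274 [0.5075 0.1108 0.1093]
282 [0.5075 0.111  0.1164]
290 [0.5075 0.1107 0.124 ]
298 [0.5075 0.1106 0.1305]
```

View pics/w8.png

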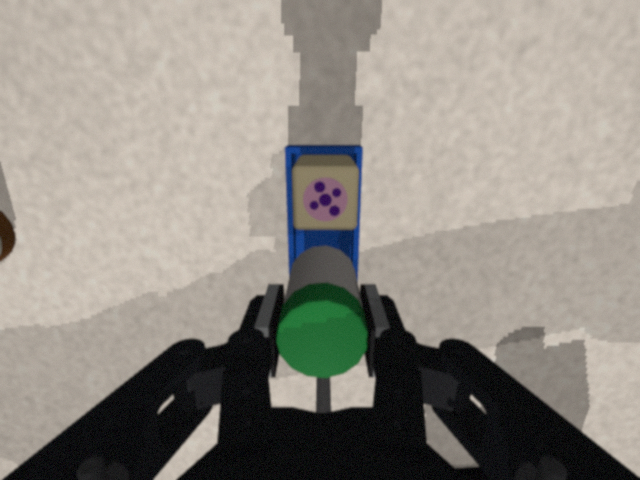

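View pics/s8.png

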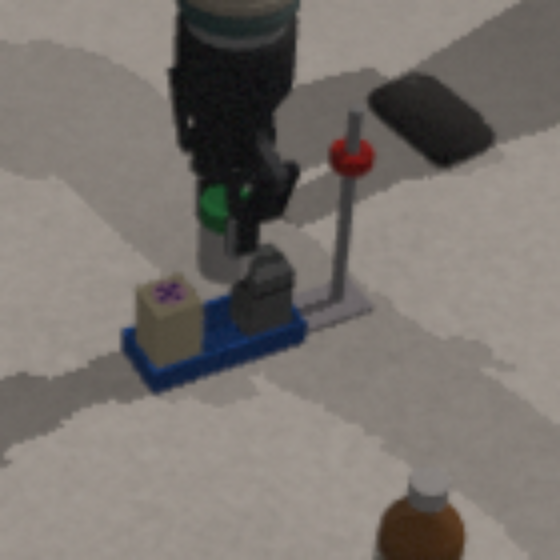

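Request:
{"fn": "arm_command", "kwargs": {"increments": [[0.005, -0.024, 0.15, 0, 0, 0], [0.005, -0.024, 0.15, 0, 0, 0], [0.005, -0.024, 0.15, 0, 0, 0]]}}

```text
time: 15.88
position: [0.5066, 0.1265, 0.0823]
orientation: [0.0, 1.0, 0.0, 0.0]
contact_force: [0.9, -0.6, -1.1]
grip_width: 0.0352
```

```bash
python3 - <<'E'
from meas import *
plan([.506,.1259,.032],180)
p,d=env.snapshot("wrist");cv2.imwrite("pics/w9.png",p[:,:,::-1]);W=cloud("wrist",d);np.savez("w9.npz",p=p,d=d,W=W)
j("w9.npz")
for r in range(230,300,6): print(r,W[r,322])
E
```

```text
t 15.88 at [0.5066 0.1265 0.0823] yaw 179.96 tilt 0.05 F [ 0.9 -0.6 -1.1] w 0.0352 q7 2.22
 d/0.12 (this frame) [ 0.005 -0.005  0.419] turn [ 0.  0. -0.]
 d/0.12 after turn [ 0.005 -0.005  0.419]
jar top z 0.11424290037534252 ((507.01947021484375, 124.64659118652344), 19.21352767944336) [[0.49   0.1083 0.1111]
 [0.524  0.1413 0.1156]]
rim mid 0.506503341865641 y 0.06390154470181461
block ((505.85540771484375, 94.82749938964844), (49.61306381225586, 36.007083892822266), 89.77023315429688) [0.4878 0.07   0.06  ] [0.5238 0.1197 0.068 ] 0.06410200419313969
230 [0.5069 0.097  0.0648]
236 [0.5069 0.1003 0.0646]
242 [0.5069 0.1039 0.0634]
248 [0.5069 0.1089 0.059 ]
254 [0.5069 0.1085 0.0682]
260 [0.5069 0.1089 0.0749]
266 [0.5069 0.1088 0.0821]
272 [0.5069 0.1083 0.0896]
278 [0.5069 0.1082 0.0956]
284 [0.5069 0.1082 0.101 ]
290 [0.5069 0.1085 0.1055]
296 [0.5069 0.1081 0.1111]
```

View pics/w9.png

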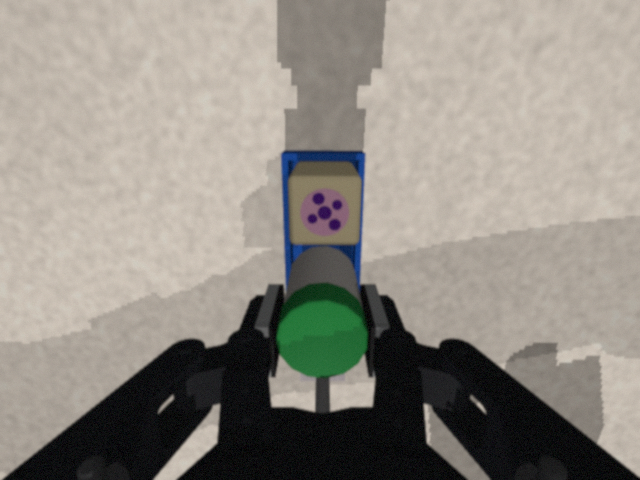

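Request:
{"fn": "arm_command", "kwargs": {"increments": [[0, -0.008, 0.1, 0, 0, 0], [0, -0.008, 0.2, 0, 0, 0], [0, -0.008, 0.28, 0, 0, 0]]}}

```text
time: 16.3
position: [0.5058, 0.1251, 0.0469]
orientation: [0.0, 1.0, -0.0, -0.001]
contact_force: [0.3, 0.1, -1.5]
grip_width: 0.035
```

```bash
python3 - <<'E'
from meas import *
plan([.506,.1254,.0322],180)
E
```

```text
t 16.3 at [0.5058 0.1251 0.0469] yaw 179.97 tilt 0.06 F [ 0.3  0.1 -1.5] w 0.035 q7 2.17
 d/0.12 (this frame) [-0.002  0.002  0.123] turn [-0.    -0.001 -0.   ]
 d/0.12 after turn [-0.002  0.002  0.123]
```

Request:
{"fn": "arm_command", "kwargs": {"increments": [[0, 0, 0.05, 0, 0, 0], [0, 0, 0.1, 0, 0, 0], [0, 0, 0.118, 0, 0, 0], [0, 0, 0.118, 0, 0, 0]]}}

```text
time: 16.8
position: [0.5062, 0.1253, 0.0339]
orientation: [0.0, 1.0, -0.0, -0.0]
contact_force: [-0.0, 0.7, -0.5]
grip_width: 0.0353
```

```bash
python3 - <<'E'
from meas import *
plan([.506,.1254,.0322],180)
E
```

```text
t 16.8 at [0.5062 0.1253 0.0339] yaw 179.97 tilt 0.0 F [-0.   0.7 -0.5] w 0.0353 q7 2.15
 d/0.12 (this frame) [0.002 0.001 0.014] turn [-0. -0. -0.]
 d/0.12 after turn [0.002 0.001 0.014]
```

Request:
{"fn": "arm_command", "kwargs": {"increments": [[0, 0, 0.012, 0, 0, 0], [0, 0, 0.014, 0, 0, 0]]}}

```text
time: 17.05
position: [0.5063, 0.1252, 0.0323]
orientation: [0.0, 1.0, 0.0, 0.0]
contact_force: [-0.2, 0.8, -0.9]
grip_width: 0.0354
```

Request:
{"fn": "arm_command", "kwargs": {"increments": [[0, 0, 0, 0, 0, 0], [0, 0, 0, 0, 0, 0], [0, 0, 0, 0, 0, 0], [0, 0, 0, 0, 0, 0]], "claw": 1}}

```text
time: 17.55
position: [0.5063, 0.1253, 0.0323]
orientation: [0.0, 1.0, 0.0, 0.0]
contact_force: [0.5, -0.5, 0.3]
grip_width: 0.0859
```

Request:
{"fn": "arm_command", "kwargs": {"increments": [[0, 0, -0.4, 0, 0, 0], [0, 0, -0.9, 0, 0, 0], [0, 0, -1, 0, 0, 0], [0, 0, -1, 0, 0, 0], [0, 0, -1, 0, 0, 0]]}}

```text
time: 18.18
position: [0.5053, 0.1246, 0.1508]
orientation: [0.0, 1.0, -0.001, -0.001]
contact_force: [0.4, -0.2, -0.1]
grip_width: 0.0855
```

```bash
python3 - <<'E'
from meas import *
plan([.506,.05,.2],180)
p,d=env.snapshot("wrist");cv2.imwrite("pics/w10.png",p[:,:,::-1]);W=cloud("wrist",d);np.savez("w10.npz",p=p,d=d,W=W)
m("w10.npz")
for n,a,b in(("block",.06,.106),("jar",.108,.143),("case",.148,.19)):
    w=W[(abs(W[...,2]-.064)<.005)&(abs(W[...,0]-.506)<.03)&(W[...,1]<b)&(W[...,1]>a)]
    print(n,w.mean(0),w.min(0),w.max(0))
    A=np.c_[w[:,:2],np.ones(len(w))];print(" slope",np.linalg.lstsq(A,w[:,2],rcond=None)[0][:2])
p,d=env.snapshot("scene");cv2.imwrite("pics/s10.png",cv2.resize(p[150:290,300:440][:,:,::-1],None,fx=4,fy=4))
E
```

```text
t 18.18 at [0.5053 0.1246 0.1508] yaw 179.96 tilt 0.16 F [ 0.4 -0.2 -0.1] w 0.0855 q7 2.31
 d/0.12 (this frame) [-0.005 -0.622 -0.409] turn [-0.001 -0.002 -0.   ]
 d/0.12 after turn [-0.006 -0.622 -0.41 ]
rim x 0.48247013044609177 0.5300377868239259 mid 0.5062539586350088 y 0.06425216541767104 0.1824651746617518
case [0.4876 0.125  0.0601] [0.5239 0.1778 0.0661] 0.06378410689093444
block [0.5056 0.0872 0.0638] [0.4875 0.0702 0.0599] [0.5235 0.106  0.0668]
 slope [0.     0.0115]
jar [0.5064 0.1241 0.0639] [0.489  0.108  0.0592] [0.5245 0.1427 0.0662]
 slope [-0.0018  0.0102]
case [0.5046 0.1622 0.0637] [0.4876 0.148  0.0607] [0.5216 0.1778 0.0661]
 slope [-0.0023  0.0004]
```

View pics/w10.png

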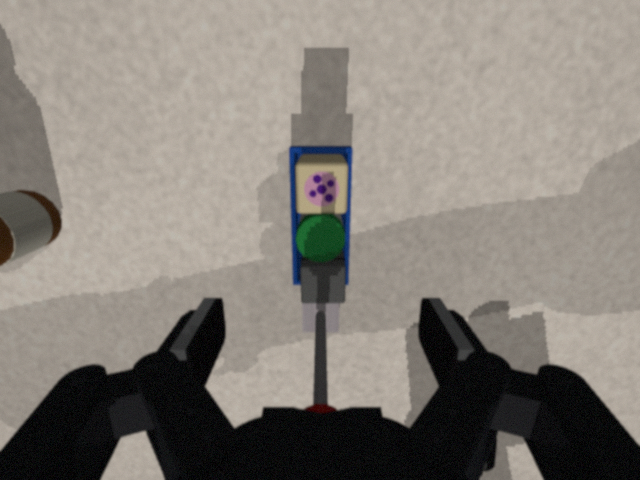

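View pics/s10.png

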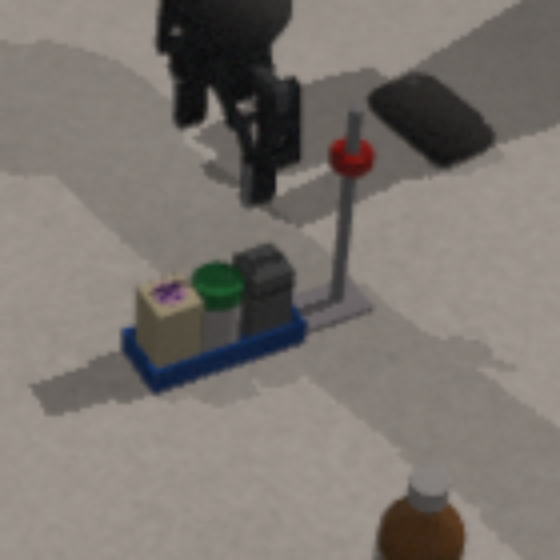

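All three stand at the same height (tops at 64 mm) in the tray, confirmed by wrist and scene views. Now the lens.

Request:
{"fn": "arm_command", "kwargs": {"increments": [[0, -0.4, 0, 0, 0, 0.1], [0, -0.8, 0, 0, 0, 0.62], [0, -1, 0, 0, 0, 0.62], [0, -1, 0, 0, 0, 0.62], [0, -1, 0, 0, 0, 0.62], [0, -1, 0, 0, 0, 0.62]]}}

```text
time: 19.02
position: [0.5056, 0.0054, 0.1513]
orientation: [0.448, 0.894, -0.001, -0.001]
contact_force: [-0.6, -0.1, -0.2]
grip_width: 0.0856
```

Request:
{"fn": "arm_command", "kwargs": {"increments": [[-0.769, -0.573, 0, 0, 0, 0.12], [-0.769, -0.573, 0, 0, 0, 0.62], [-0.769, -0.573, 0, 0, 0, 0.62], [-0.769, -0.573, 0, 0, 0, 0.62], [-0.769, -0.573, 0, 0, 0, 0.62], [-0.769, -0.573, 0, 0, 0, 0.62]]}}

```text
time: 19.77
position: [0.5058, -0.1095, 0.1516]
orientation: [0.8, 0.599, -0.001, -0.0]
contact_force: [0.5, -0.6, 0.5]
grip_width: 0.0856
```

```bash
python3 - <<'E'
from h import *
plan([.505,-.225,.16],73.4)
E
```

```text
t 19.77 at [ 0.5058 -0.1095  0.1516] yaw 73.66 tilt 0.08 F [ 0.5 -0.6  0.5] w 0.0856 q7 1.32
 d/0.12 (this frame) [-0.926  0.264 -0.069] turn [-0.001  0.     0.003]
 d/0.12 after turn [-0.924  0.268 -0.07 ]
```

Request:
{"fn": "arm_command", "kwargs": {"increments": [[-0.45, 0.13, -0.07, 0, 0, 0], [-0.926, 0.264, -0.07, 0, 0, 0.003], [-0.926, 0.264, -0.07, 0, 0, 0.003], [-0.926, 0.264, -0.07, 0, 0, 0.003]]}}

```text
time: 20.27
position: [0.5044, -0.2249, 0.1601]
orientation: [0.802, 0.597, -0.0, -0.001]
contact_force: [-0.5, 1.0, 0.9]
grip_width: 0.0855
```

```bash
python3 - <<'E'
from h import *
plan([.505,-.225,.16],73.4)
p,d=env.snapshot("wrist");cv2.imwrite("pics/w11.png",p[:,:,::-1]);W=cloud("wrist",d);np.savez("w11.npz",p=p,d=d,W=W)
for q in("lens","lens_grip","lens_rest"):
  for o in env.outline_of("wrist",q)[:2]: print(q,o["score"],o["xy"],np.nanmean(W[o["region"]],0))
E
```

```text
t 20.27 at [ 0.5044 -0.2249  0.1601] yaw 73.3 tilt 0.09 F [-0.5  1.   0.9] w 0.0855 q7 1.52
 d/0.12 (this frame) [0.001 0.005 0.001] turn [-0.001 -0.001 -0.001]
 d/0.12 after turn [0.001 0.005 0.001]
lens 0.63 [320.7, 295.3] [ 0.54981997 -0.24008712  0.04289155]
lens_grip 0.85 [319.8, 296.5] [ 0.54971526 -0.24012781  0.0428683 ]
lens_rest 0.82 [330.5, 215.0] [ 0.5081978  -0.22598865  0.00890762]
lens_rest 0.79 [47.2, 81.9] [ 0.33725448 -0.39816508  0.01332722]
```

View pics/w11.png

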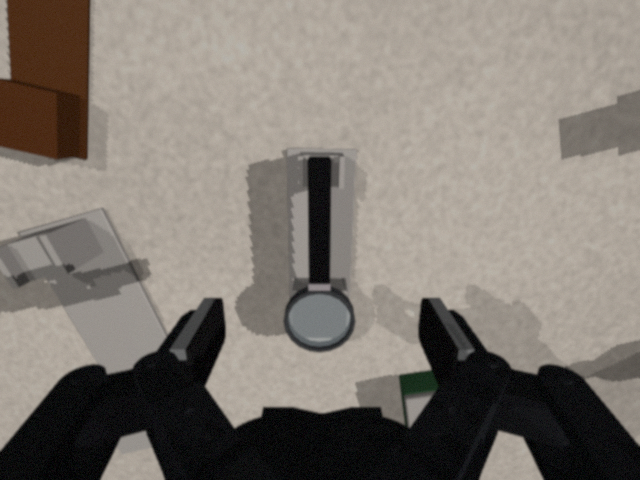

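```bash
python3 - <<'E'
from h import *
np.set_printoptions(precision=4,suppress=True)
z=np.load("w11.npz");W=z["W"];v,u=np.mgrid[0:480,0:640];P=z["p"].astype(int).sum(-1)
m=(P<120)&(u>290)&(u<350)&(v>162)&(v<280)&(W[...,2]>.038);h=W[m]
print("handle",h.mean(0),cv2.minAreaRect((h[:,:2]*1000).astype(np.float32)))
a=cv2.fitLine((h[:,:2]*1000).astype(np.float32),cv2.DIST_HUBER,0,.01,.01).ravel();print(a,np.degrees(np.arctan2(a[1],a[0])))
m=(u>278)&(u<362)&(v>282)&(v<355)&(W[...,2]>.034)&(W[...,2]<.056);r=W[m];print("ring",r.mean(0),cv2.minEnclosingCircle((r[:,:2]*1000).astype(np.float32)),np.median(r[:,2]))
c=np.array(cv2.minEnclosingCircle((r[:,:2]*1000).astype(np.float32))[0]);
dirn=a[:2]*np.sign(-a[0]); print("grip pt",c+85*dirn, "line offset",np.cross(dirn,c-a[2:]))
t=np.load("top0.npz");W=t["W"];P=t["p"].astype(int).sum(-1)
m=(W[...,2]>.036)&(W[...,2]<.056)&(abs(W[...,0]-.54)<.1)&(abs(W[...,1]+.23)<.06);r=W[m]
k=r[r[:,0]>.553];print("top ring",cv2.minEnclosingCircle((k[:,:2]*1000).astype(np.float32)));h=r[r[:,0]<.545];print(h.mean(0),cv2.fitLine((h[:,:2]*1000).astype(np.float32),cv2.DIST_HUBER,0,.01,.01).ravel())
E
```

```text
handle [ 0.4987 -0.2244  0.0461] ((502.50921630859375, -225.23211669921875), (16.8778133392334, 96.6199722290039), 73.80882263183594)
[   0.957    -0.2902  499.1657 -224.5714] -16.87144
ring [ 0.5874 -0.2515  0.0412] ((585.7010498046875, -250.32333374023438), 36.37889099121094) 0.040384769230175394
grip pt [ 504.3596 -225.6542] line offset -0.47121311059618165
top ring ((584.8983764648438, -251.03128051757812), 34.9999885559082)
[ 0.4936 -0.2236  0.0463] [   0.9562   -0.2929  496.7647 -224.4425]<stdin>:9: DeprecationWarning: Arrays of 2-dimensional vectors are deprecated. Use arrays of 3-dimensional vectors instead. (deprecated in NumPy 2.0)
```

Request:
{"fn": "arm_command", "kwargs": {"increments": [[-0.006, 0, 0.4, 0, 0, 0.002], [-0.006, 0, 0.8, 0, 0, 0.002], [-0.006, 0, 0.9, 0, 0, 0.002], [-0.006, 0, 0.9, 0, 0, 0.002]]}}

```text
time: 20.98
position: [0.5047, -0.2253, 0.0526]
orientation: [0.804, 0.595, -0.0, -0.0]
contact_force: [-0.7, -0.1, 0.8]
grip_width: 0.0858
```

```bash
python3 - <<'E'
from h import *
plan([.5047,-.2256,.020],73.1)
E
```

```text
t 20.98 at [ 0.5047 -0.2253  0.0526] yaw 73.05 tilt 0.05 F [-0.7 -0.1  0.8] w 0.0858 q7 1.48
 d/0.12 (this frame) [-0.002  0.001  0.272] turn [-0.001 -0.    -0.001]
 d/0.12 after turn [-0.002  0.001  0.272]
```

Request:
{"fn": "arm_command", "kwargs": {"increments": [[0, 0, 0.14, 0, 0, 0], [0, 0, 0.268, 0, 0, 0], [0, 0, 0.268, 0, 0, 0], [0, 0, 0.268, 0, 0, 0]]}}

```text
time: 21.48
position: [0.5046, -0.2261, 0.0205]
orientation: [0.804, 0.595, 0.0, 0.0]
contact_force: [-0.6, 0.0, 0.2]
grip_width: 0.0853
```

Request:
{"fn": "arm_command", "kwargs": {"increments": [[0, 0, 0, 0, 0, 0], [0, 0, 0, 0, 0, 0], [0, 0, 0, 0, 0, 0], [0, 0, 0, 0, 0, 0], [0, 0, 0, 0, 0, 0], [0, 0, 0, 0, 0, 0], [0, 0, 0, 0, 0, 0], [0, 0, 0, 0, 0, 0]], "claw": 0, "force": 70}}

```text
time: 22.48
position: [0.5046, -0.2261, 0.0208]
orientation: [0.804, 0.595, 0.0, 0.0]
contact_force: [-0.3, 0.4, 4.9]
grip_width: 0.0167
```

```bash
python3 - <<'E'
from h import *
plan([.5047,-.2256,.020],73.1)
p,d=env.snapshot("wrist");cv2.imwrite("pics/w12.png",p[:,:,::-1])
E
```

```text
t 22.48 at [ 0.5046 -0.2261  0.0208] yaw 72.96 tilt 0.02 F [-0.3  0.4  4.9] w 0.0167 q7 1.48
 d/0.12 (this frame) [ 0.004 -0.001  0.006] turn [ 0.     0.    -0.002]
 d/0.12 after turn [ 0.004 -0.001  0.006]
```

View pics/w12.png

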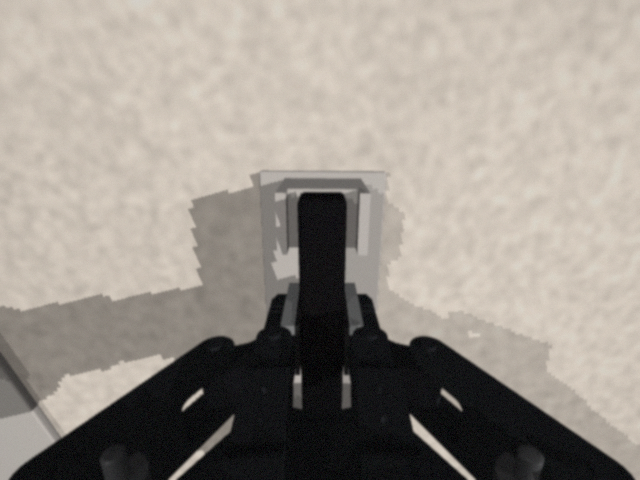

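Request:
{"fn": "arm_command", "kwargs": {"increments": [[0, 0, -0.1, 0, 0, 0], [0, 0, -0.25, 0, 0, 0], [0, 0, -0.45, 0, 0, 0], [0, 0, -0.7, 0, 0, 0], [0, 0, -0.9, 0, 0, 0], [0, 0, -1.0, 0, 0, 0], [0, 0, -1.0, 0, 0, 0], [0, 0, -1.0, 0, 0, 0]]}}

```text
time: 23.52
position: [0.5039, -0.2258, 0.1398]
orientation: [0.804, 0.595, -0.0, -0.001]
contact_force: [0.4, 0.0, -0.4]
grip_width: 0.017
```

```bash
python3 - <<'E'
from h import *
plan([.463,.014,.14],148)
p,d=env.snapshot("wrist");cv2.imwrite("pics/w13.png",p[:,:,::-1])
p,d=env.snapshot("scene");cv2.imwrite("pics/s13.png",cv2.resize(p[150:330,170:410][:,:,::-1],None,fx=3,fy=3))
E
```

```text
t 23.52 at [ 0.5039 -0.2258  0.1398] yaw 72.96 tilt 0.09 F [ 0.4  0.  -0.4] w 0.017 q7 1.51
 d/0.12 (this frame) [ 1.811 -0.911 -0.   ] turn [-0.001 -0.001 -0.873]
 d/0.12 after turn [ 1.348  1.515 -0.002]
```

View pics/s13.png

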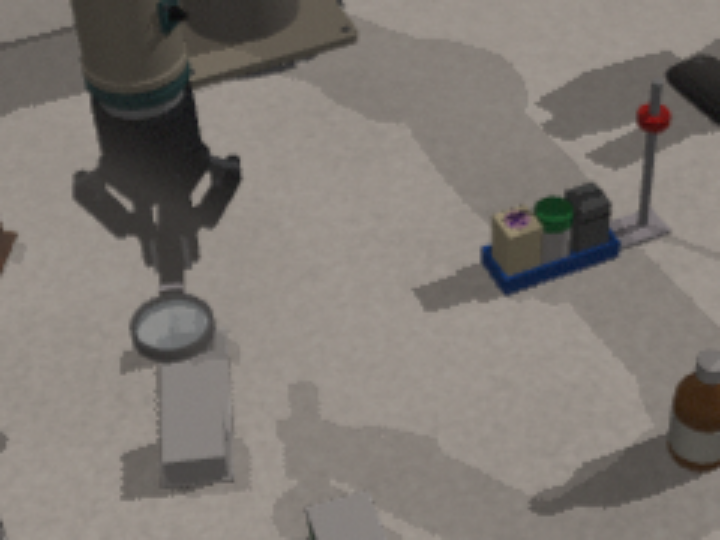

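Request:
{"fn": "arm_command", "kwargs": {"increments": [[0.08, -0.04, 0, 0, 0, -0.04], [0.18, -0.09, 0, 0, 0, -0.12], [0.28, -0.14, 0, 0, 0, -0.22], [0.38, -0.19, 0, 0, 0, -0.33], [0.48, -0.24, 0, 0, 0, -0.44], [0.58, -0.29, 0, 0, 0, -0.55], [0.68, -0.34, 0, 0, 0, -0.66], [0.76, -0.38, 0, 0, 0, -0.77], [0.8, -0.4, 0, 0, 0, -0.84], [0.8, -0.4, 0, 0, 0, -0.873], [0.8, -0.4, 0, 0, 0, -0.873]]}}

```text
time: 25.0
position: [0.4864, -0.1195, 0.1402]
orientation: [0.275, 0.961, 0.0, -0.0]
contact_force: [-0.4, -0.1, -0.6]
grip_width: 0.0165
```

```bash
python3 - <<'E'
from h import *
plan([.4606,.0157,.14],148)
E
```

```text
t 25.0 at [ 0.4864 -0.1195  0.1402] yaw 148.09 tilt 0.05 F [-0.4 -0.1 -0.6] w 0.0165 q7 2.3
 d/0.12 (this frame) [0.778 0.843 0.003] turn [ 0.    -0.001  0.001]
 d/0.12 after turn [0.779 0.842 0.002]
```

Request:
{"fn": "arm_command", "kwargs": {"increments": [[0.1, 0.11, 0, 0, 0, 0], [0.3, 0.32, 0, 0, 0, 0], [0.5, 0.54, 0, 0, 0, 0], [0.7, 0.76, 0, 0, 0, 0], [0.778, 0.843, 0, 0, 0, 0.001], [0.778, 0.843, 0, 0, 0, 0.001], [0.778, 0.843, 0, 0, 0, 0.001]]}}

```text
time: 25.88
position: [0.4613, 0.0139, 0.1403]
orientation: [0.277, 0.961, -0.0, 0.0]
contact_force: [0.2, -0.8, -1.1]
grip_width: 0.0164
```

```bash
python3 - <<'E'
from h import *
np.set_printoptions(precision=4,suppress=True)
plan([.4606,.0157,.116],148)
for c in("top","scene","wrist"):
    p,d=env.snapshot(c);W=cloud(c,d);np.savez(c+"14.npz",p=p,d=d,W=W);cv2.imwrite(f"pics/{c}14.png",p[:,:,::-1] if c=="wrist" else cv2.resize((p[180:320,180:380] if c=="top" else p[150:290,250:450])[:,:,::-1],None,fx=4,fy=4))
    if c!="wrist":
        m=(W[...,2]>.14)&(W[...,2]<.172)&(np.hypot(W[...,0]-.5056,W[...,1]-.0877)<.05);w=W[m]
        w=w[w[:,1]>.06] if 0 else w
        print(c,len(w),w.mean(0),np.percentile(w[:,2],[2,50,98]),cv2.minEnclosingCircle((w[:,:2]*1000).astype(np.float32)),cv2.minAreaRect((w[:,:2]*1000).astype(np.float32)))
        A=np.c_[w[:,:2],np.ones(len(w))];print(" slope",np.linalg.lstsq(A,w[:,2],rcond=None)[0][:2])
E
```

```text
t 25.88 at [0.4613 0.0139 0.1403] yaw 147.82 tilt 0.05 F [ 0.2 -0.8 -1.1] w 0.0164 q7 2.02
 d/0.12 (this frame) [0.013 0.01  0.203] turn [-0.001  0.    -0.002]
 d/0.12 after turn [0.013 0.01  0.203]
top 775 [0.507  0.0882 0.1625] [0.1579 0.1622 0.1687] ((504.8584899902344, 85.91133880615234), 34.76842498779297) ((507.5936279296875, 89.0435791015625), (61.565460205078125, 62.90472412109375), 31.943775177001953)
 slope [-0.0002  0.0012]
scene 454 [0.5091 0.0814 0.1595] [0.1513 0.1593 0.1664] ((506.70648193359375, 77.9272689819336), 42.101261138916016) ((510.3194274902344, 79.94929504394531), (78.64762878417969, 65.5051498413086), 89.72791290283203)
 slope [-0.0369 -0.0077]
```

View pics/top14.png

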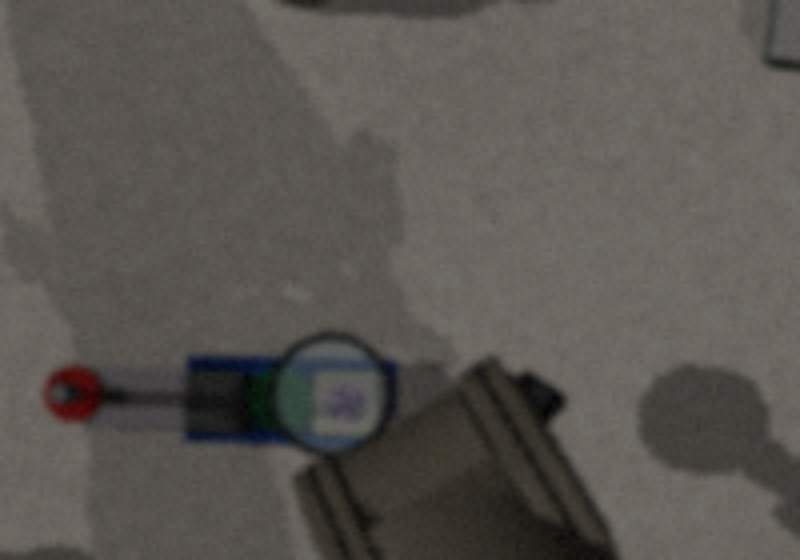

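View pics/scene14.png

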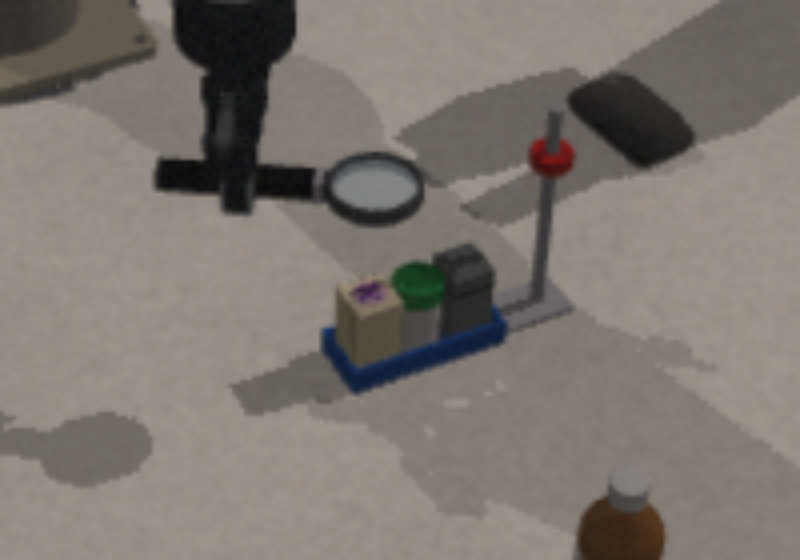

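Request:
{"fn": "arm_command", "kwargs": {"increments": [[0.013, 0.01, 0.04, 0, 0, 0], [0.013, 0.01, 0.1, 0, 0, 0], [0.013, 0.01, 0.16, 0, 0, 0], [0.013, 0.01, 0.19, 0, 0, 0], [0.013, 0.01, 0.19, 0, 0, 0], [0.013, 0.01, 0.19, 0, 0, 0]]}}

```text
time: 26.78
position: [0.4606, 0.017, 0.1177]
orientation: [0.276, 0.961, 0.0, 0.0]
contact_force: [0.8, 0.0, -1.5]
grip_width: 0.0164
```

```bash
python3 - <<'E'
from h import *
np.set_printoptions(precision=4,suppress=True)
plan([.4606,.0157,.1173],148)
for c in("top","scene"):
    p,d=env.snapshot(c);W=cloud(c,d);np.savez(c+"15.npz",p=p,d=d,W=W)
    hsv=cv2.cvtColor(p,cv2.COLOR_RGB2HSV).astype(int)
    cv2.imwrite(f"pics/{c}15.png",cv2.resize((p[180:320,180:380] if c=="top" else p[150:290,250:450])[:,:,::-1],None,fx=4,fy=4))
    m=(W[...,2]>.118)&(W[...,2]<.15)&(np.hypot(W[...,0]-.5056,W[...,1]-.0877)<.045)&(p.sum(-1)<(150 if c=="scene" else 1000));w=W[m]
    print(c,"lens",len(w),w.mean(0),np.percentile(w[:,2],[2,25,50,75,98]),cv2.minAreaRect((w[:,:2]*1000).astype(np.float32)))
    red=((hsv[...,0]<8)|(hsv[...,0]>172))&(hsv[...,1]>120)&(abs(W[...,0]-.506)<.03)&(abs(W[...,1]-.222)<.03)&(W[...,2]>.1)
    v,u=np.nonzero(red);uv=((u.min()+u.max())/2,(v.min()+v.max())/2)
    print(" collar",np.percentile(W[red][:,2],[2,25,50,75,98]),uv,(u.mean(),v.mean()))
    K=env.camera_params(c)
    # z at which ray passes nearest to the axis (.506,.2237)
    zs=np.linspace(.1,.16,601);q=[np.hypot(*(ray(c,uv,z)[:2]-[.506,.2237])) for z in zs];print(" collar centre z by ray",zs[np.argmin(q)],min(q))
    sp=(hsv[...,0]>130)&(hsv[...,0]<165)&(hsv[...,1]>60)&(np.hypot(W[...,0]-.506,W[...,1]-.088)<.03)&(abs(W[...,2]-.064)<.01)
    print(" spot",sp.sum(),W[sp].mean(0) if sp.any() else None)
E
```

```text
t 26.77 at [0.4606 0.017  0.1177] yaw 147.92 tilt 0.01 F [ 0.8  0.  -1.5] w 0.0164 q7 1.98
 d/0.12 (this frame) [-0.006 -0.009  0.004] turn [ 0.     0.    -0.001]
 d/0.12 after turn [-0.006 -0.009  0.004]
top lens 756 [0.5058 0.0913 0.14  ] [0.135  0.1381 0.1398 0.1417 0.1462] ((506.1235046386719, 91.62886047363281), (62.266761779785156, 62.925689697265625), 34.63399124145508)
 collar [0.1387 0.1413 0.1428 0.1442 0.1599] (np.float64(198.5), np.float64(278.0)) (np.float64(198.98290598290598), np.float64(278.017094017094))
 collar centre z by ray 0.1382 0.0006442349861696295
 spot 0 None
scene lens 139 [0.511  0.0767 0.1382] [0.1299 0.1357 0.1381 0.1411 0.1447] ((510.058837890625, 83.55577850341797), (76.62736511230469, 62.66907501220703), 89.3249740600586)
 collar [0.1296 0.1365 0.1387 0.1403 0.143 ] (np.float64(387.5), np.float64(189.0)) (np.float64(387.5072463768116), np.float64(189.2173913043478))
 collar centre z by ray 0.1327 0.0018606215408829103
 spot 26 [0.5064 0.0881 0.0642]
```

View pics/scene15.png

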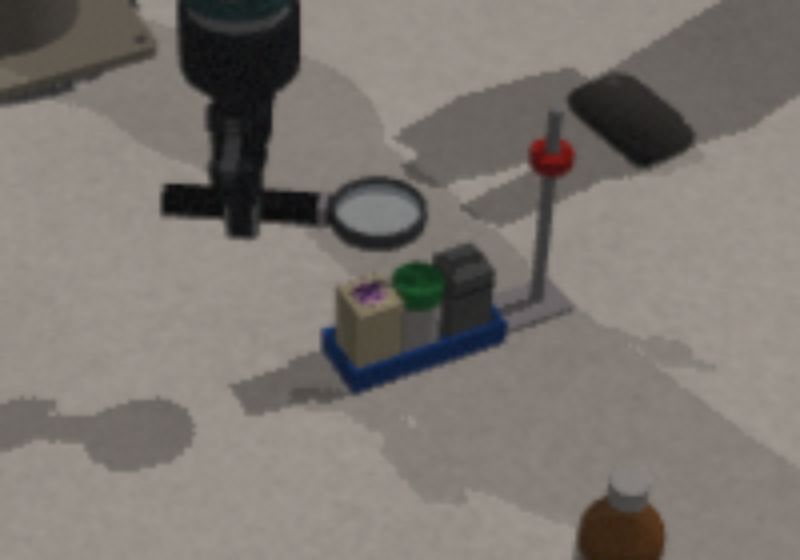

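View pics/top15.png

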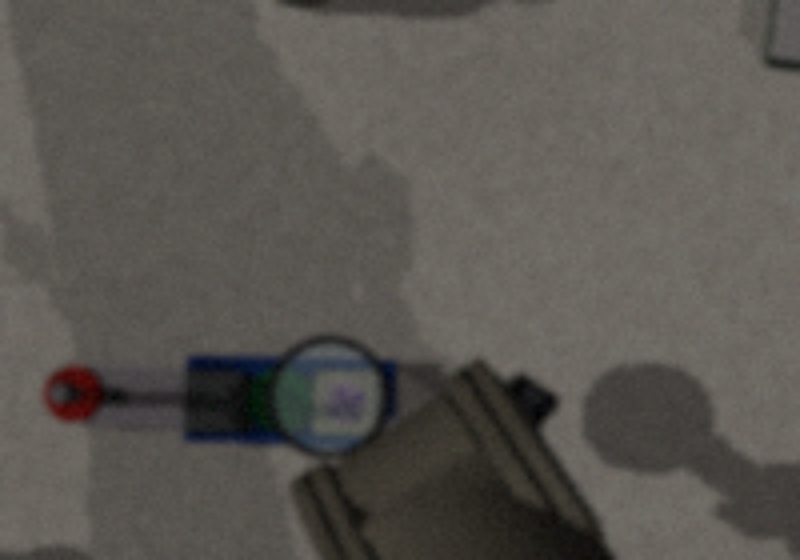

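Request:
{"fn": "arm_command", "kwargs": {"increments": [[-0.009, -0.014, 0, 0, 0, 0], [-0.009, -0.014, 0, 0, 0, 0], [-0.009, -0.014, 0, 0, 0, 0], [-0.009, -0.014, 0, 0, 0, 0], [-0.009, -0.014, 0, 0, 0, 0], [-0.009, -0.014, 0, 0, 0, 0]]}}

```text
time: 27.62
position: [0.4605, 0.0149, 0.1176]
orientation: [0.276, 0.961, -0.0, -0.0]
contact_force: [-0.2, 0.5, 0.3]
grip_width: 0.017
```

```bash
python3 - <<'E'
from h import *
np.set_printoptions(precision=4,suppress=True)
plan([.4606,.0157,.1173],148)
s=env.get_state();Rm=R.from_quat(s["orientation"]).as_matrix()
print("pred lens centre",s["position"]+Rm[:,1]*.085+[0,0,.0172],np.abs(s["dq"]).max())
p,d=env.snapshot("scene");W=cloud("scene",d)
g=cv2.resize(p[185:225,320:370][:,:,::-1],None,fx=12,fy=12);cv2.imwrite("pics/s16.png",g)
for z in(.135,): print("ray ellipse centre",[ray("scene",(250+378/4,150+212/4),z)])
p,d=env.snapshot("top");W=cloud("top",d)
w=W[(W[...,2]>.125)&(W[...,2]<.15)&(np.hypot(W[...,0]-.5056,W[...,1]-.0877)<.045)];print("top lens",w.mean(0),cv2.minAreaRect((w[:,:2]*1000).astype(np.float32)))
A=np.c_[w[:,:2],np.ones(len(w))];print(" slope",np.linalg.lstsq(A,w[:,2],rcond=None)[0][:2])
for q,cam in(("lens","scene"),("specimen","scene")):
    for o in env.outline_of(cam,q)[:1]:
        v,u=np.nonzero(o["region"]);print(q,o["score"],o["xy"],u.min(),u.max(),v.min(),v.max())
E
```

```text
t 27.62 at [0.4605 0.0149 0.1176] yaw 147.91 tilt 0.0 F [-0.2  0.5  0.3] w 0.017 q7 1.98
 d/0.12 (this frame) [0.003 0.006 0.003] turn [-0.    -0.    -0.001]
 d/0.12 after turn [0.003 0.006 0.003]
pred lens centre [0.5057 0.0869 0.1348] 0.0011826840329631164
ray ellipse centre [array([0.51 , 0.093, 0.135])]
top lens [0.5057 0.0891 0.1398] ((506.1553039550781, 89.53559875488281), (62.4247932434082, 63.070743560791016), 32.95857238769531)
 slope [-0.0114 -0.0112]
lens 0.92 [338.7, 203.7] 289 355 194 212
specimen 0.65 [342.8, 230.0] 334 351 219 241
```

View pics/s16.png

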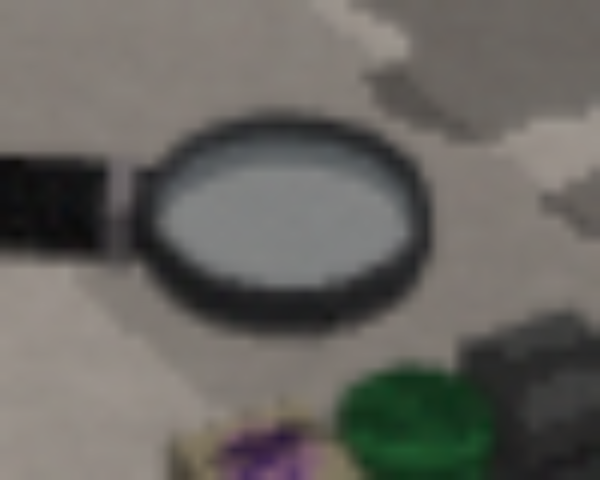

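```bash
python3 - <<'E'
from h import *
print(env.sign_off()); s=env.get_state();print(s["time"],s["position"],s["grip_width"],s["contact_force"])
E
```

```text
the job is handed in; nothing more can be done
None
the job is handed in; nothing more can be done
```

The job is handed in at about 27.8 s of the 67 s allowed. `sign_off` gives no verdict, so what follows is from my own last measurements.

**What I did:** I packed the block at the far end of the tray and the jar between it and the slide case. Then I took the lens off the small white rest by its handle and held it over the purple spot.

**Last checks:**
- **Packing:** after release, the block, jar and case tops all read about 64 mm, which matches standing upright on the 4 mm floor. Wrist and scene views agreed.
- **Lens height:** the arm's pose puts the rim middle at about 0.1348 m. The collar centre came out between 0.133 and 0.138 m depending on camera and method; I aimed for about 0.1345 m. The spread is within the 7 mm allowed.
- **Lens sideways:** the arm's pose and the top camera put the lens within about 2 mm of the spot. The scene camera read about 5 mm off, which I put down to calibration. Both are inside the 12 mm allowed.
- **Level and still:** the lens tilt was about 0.02 rad, the arm was nearly motionless, and the grip held with a 17 mm opening.

**Not checked:** I took no final measurement of the bottle, mouse, cover-slip box or collar. No move went close to them, and no unexpected contact forces showed up.

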